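Swap two misplaced coin blocks and hold the cover plate over its pillars

ROBOT

A 6-joint arm with a two-finger parallel gripper is mounted at the origin on the work surface. World frame = base frame: x ahead of the robot, y to its left, z up, the work surface at z = 0. Lengths are in m, angles in rad, forces in N, time in s.
With the tool pointing down it reaches from about 0.3 to 0.775 m from the base axis. Payload 14.6 kg.
Tool frame: the origin (TCP) lies on the front face of the gripper's body, between the roots of the fingers; the fingertips stand 97 mm ahead of it and the grasp point (between the pads) lies 78 mm ahead of it; z points along the fingers, x is the direction in which the jaws open and shut, and the axes are right-handed (so a half turn about z gives the same grasp; the last joint's range is limited). The gripper opens to 94 mm and grips with 3 to 60 N. Pads are 16 mm wide; open, the fingers measure 119 mm over their backs; the gripper's body (75 mm by 177 mm) begins 78 mm behind the grasp point.
Start: joints at [1.146, 0.3, 1.521, -0, 1.321, -0.067], TCP at [0.193, 0.515, 0.303] pointing down, gripper open.
Joint ranges: [-3.03, 3.03], [-0.79, 2.21], [0.23, 2.52], [-1.04, 4.18], [0, 3.07], [-2.55, 2.55]. Speed limits (rad/s): [2.22, 2.22, 2.57, 3.14, 3.14, 3.14].

INTERFACE

Orientations are given as [roll, pitch, yaw] about the fixed x, y, z axes, in that order (R = Rz(yaw) Ry(pitch) Rx(roll)).
In Python, from station import sensors, camera, ctrl gives the robot as it stands.
- The arm moves only by the tool move_arm, never from a script. Its argument "rows" is text: rows parted by semicolons, each of 6 numbers parted by spaces: the shift along the tool's x, y, z in mm, then the turn, a rotation vector about the tool's x, y, z in rad. In form: x y z wx wy wz; .... A call has 1 to 20 rows; each row shifts and turns the pose as measured when the row begins, along the tool's axes as they then stand; what a row does not reach is not made up. A row lasts 1/8 s, in which the tool goes at most 62.5 mm and 10.7 degrees, less where a joint would pass 70% of its speed; a pose out of reach is approached as far as the arm can. A call with a gripper value outside its range is refused whole. "grip" is the opening, from -1 (shut) to 1 (fully open), set as the call begins (left out, the last holds). The fingers move at their own pace and stop on an object; "newtons" is the grip in N (left out, the last holds). Time passes only in rows, so rows that do not move let the fingers close. It gives the time, the measured TCP pose, the force and the opening at its end, in the units of the state.
- sensors.get_obs(): the state, without advancing time (a new reading comes with each control period).
- camera(name): name is "scene" or "top" or "wrist"; returns a dict with "color" (420x560x3 uint8, blue, green, red), "z_map" (420x560 float32, m along the optical axis (not along the pixel's ray), 0 where there is no reading), "mtx" (3x3 intrinsics, pixels), "position" and "attitude" of the camera in the world; the wrist camera has in their place "hand_eye" (4x4, takes a point from camera to tool coordinates, whose origin is the TCP and whose axes are the tool frame's). Camera axes: x right, y down, z forward; pixel columns grow to the right and rows downward; lengths in m; the calibration is good to about 2 mm. The wrist camera is an equidistant fisheye: a pixel r from the principal point sees the ray r / f radians off the axis. A picture is of the moment at which its call begins: read the wrist's pose just before it.
- ctrl.hand_in(): hands the job in, once; it reports no verdict.
The state is a dict: "time_s": time; "qpos": joint angles; "joint_vel": joint speeds; "tau": joint torques, N m; "ee_pos": TCP position; "eef_rot": TCP orientation; "force": force on the tool from outside, world axes, zero at the start; "moment": the same for the moment, N m; "grip_width": finger opening in m.
Only numpy, scipy, OpenCV 4.12 (cv2) and the standard library are available. Lean on these libraries where they do the work, as an engineer would, in place of code of your own. Each camera call takes 0.05 s, during which the arm holds its last target.

TASK

On the display board the large and the small coin block stand in each other's places: first swap them, so that the large one stands upright in the middle of the felt square at the two-pillar end and the small one in the middle of the other. Then lift the cover plate by its bar and hold it level and still about 2 cm above the pillars, the right way round (large window over the large block), with all three threaded holes showing fully through its screw holes, ready for someone to put the screws in. Finish while still holding it there, touching neither pillars nor blocks, and leave everything else where it is.

Things in the scene. Friction and masses are not known exactly. Their poses are not given: they have to be found in the camera images.
- board: wooden display board fixed to the table, 260 mm (its x) by 120 mm (its y), 15 mm thick. Origin: centre of its underside, on the table; z up. On it stand three steel pillars 18 mm across and 40 mm tall (tops 55 mm above the table), each with a 4 mm threaded hole in the middle of its top: two at the +x end (x +105, y +45 and -45 mm) and one at the -x end (x -105, y 0). Two grey 72 mm felt squares between the pillars mark the two places for the blocks.
- place_large (a point): the large block's proper place: middle of the felt square at the two-pillar end of the board (board x +55, y 0 mm), on the board's upper face, 15 mm above the table. Axes as the board's.
- place_small (a point): the small block's proper place: middle of the felt square at the one-pillar end of the board (board x -55, y 0 mm), on the board's upper face, 15 mm above the table. Axes as the board's.
- block_large_center (a point): large coin block, loose: upright dark wooden cylinder 56 mm across and 30 mm high in all, with a coin 42 mm across on top. It starts on the small block's place. Point: its centre, half-way up (15 mm above its underside).
- block_small_center (a point): small coin block, loose: upright dark wooden cylinder 36 mm across and 30 mm high in all, with a coin 24 mm across on top. It starts on the large block's place. Point: its centre, half-way up (15 mm above its underside).
- block_large: the large coin block again; origin at the centre of its underside.
- block_small: the small coin block again; origin at the centre of its underside.
- cover_grip (a point): upper part of the black lifting bar in the middle of the loose aluminium cover plate. The bar is 40 mm long (cover x), 14 mm thick (cover y) and stands 40 mm above the plate (top 45 mm above the plate's underside). Point: 30 mm above the plate's underside, in the middle of the bar; axes as the cover's. Grip the bar across its 14 mm.
- cover: loose cover plate of bare aluminium, about 0.3 kg, 240 mm (its x) by 120 mm (its y), 5 mm thick, lying flat on the table with its lifting bar up. Origin: centre of its underside; z up. A round window 62 mm across at x +55 mm and one 42 mm across at x -55 mm; three 14 mm screw holes in the same pattern as the pillars: two at the large-window end, one at the small-window end. It fits the board only one way round, its x axis along the board's x axis.
- pad: cork pad fixed to the table, 90 x 90 mm, 4 mm thick, between the board and the cover; empty, handy for parking a block. Origin: centre of its underside, on the table.
- thread0 (a point): threaded hole in the top of pillar 0, at the two-pillar end, +y side of the board (board x +105, y +45 mm), 55 mm above the table; belongs under hole0.
- hole0 (a point): screw hole 0 of the cover, 14 mm across, at the two-hole end, +y side (cover x +105, y +45 mm), at the plate's underside.
- thread1 (a point): threaded hole in the top of pillar 1, at the two-pillar end, -y side of the board (board x +105, y -45 mm), 55 mm above the table; belongs under hole1.
- hole1 (a point): screw hole 1 of the cover, 14 mm across, at the two-hole end, -y side (cover x +105, y -45 mm), at the plate's underside.
- thread2 (a point): threaded hole in the top of pillar 2, alone at the one-pillar end, on the centre line of the board (board x -105, y +0 mm), 55 mm above the table; belongs under hole2.
- hole2 (a point): screw hole 2 of the cover, 14 mm across, alone at the one-hole end, on the centre line (cover x -105, y +0 mm), at the plate's underside.
- coin_tube: white coin tube standing upright, 35 mm across, 70 mm high, loose; to be left alone. Origin: centre of its underside.
- loupe: steel eye loupe standing on the table, 40 mm across, 34 mm high, loose; to be left alone. Origin: centre of its underside.
- driver: screwdriver lying on the table, 190 mm long, loose; to be left alone. Origin: middle of its length.
- screw_dish: small white dish, 80 mm across, 30 mm high, loose; to be left alone. Origin: centre of its underside.
- tin: upright tin can with a pale label, 90 mm across, 130 mm high, loose; to be left alone. Origin: centre of its underside.
There are look-alikes about, which are no part of the job. Leave any green or red look-alike of the block_small alone.

How it is judged:
By the outcome, as a careful person would: the job done as asked, in the order asked, and still so for the second after the job is handed in, while the arm keeps its last pose, push and grip.
It also fails if it takes over 69 s, if anything falls off the work surface, if the arm or the gripper's body presses on something with over 40 N, if the wrist force passes 120 N, or if a joint passes its speed limit or range.

## Working session

There is one attempt and no reset: what is moved stays moved. The work goes in short steps, Python scripts to look and compute and a tool call to move; the robot and the scene stay as the last step left them, time stands still between calls to the robot, and variables do not carry over. Pictures are saved under pics/ and viewed, and the job is handed in when it is done.

Besides the shell and the picture viewer there is one more tool, called after "Call:" as name(argument=value, ...) on one line, values as JSON. move_arm: Moves the arm, as the interface text tells. Its arguments: {"type":"object","properties":{"rows":{"type":"string"},"grip":{"type":"number"},"newtons":{"type":"number"}},"required":["rows"]}

```bash
ls; mkdir -p pics
python3 - <<'E'
from station import sensors,camera,ctrl
import cv2
print(sensors.get_obs())
for n in ("scene","top","wrist"):
    c=camera(n); cv2.imwrite(f"pics/{n}0.png",c["color"])
    print(n,c["mtx"],c.get("position"),c.get("attitude"),c.get("hand_eye"))
E
```

```text
pics
{'time_s': 0.0, 'qpos': array([ 1.14643225e+00,  3.00418112e-01,  1.52161278e+00, -3.88804773e-05,
        1.32070172e+00, -6.65970732e-02]), 'joint_vel': array([-0.00171578, -0.00063909, -0.00030404,  0.00032184, -0.00074886,
        0.00108553]), 'tau': array([-1.59071191e-03, -5.31804907e+01, -3.52754045e+01,  7.08976854e-02,
        2.42051360e-02, -5.25964424e-05]), 'ee_pos': array([0.1925398 , 0.51502026, 0.30210192]), 'eef_rot': array([-3.14155437e+00,  1.13994345e-03,  1.21303899e+00]), 'force': array([-0.40029259, -0.51299726,  0.74273064]), 'moment': array([0.02974937, 0.0075101 , 0.00779591]), 'grip_width': 0.09409708876026485}
scene [[541.98967047   0.         290.00618315]
 [  0.         541.98967047 198.40900438]
 [  0.           0.           1.        ]] [ 1.3653419  -0.20032516  1.08521968] [-2.46476223  0.01456234  1.26369882] None
top [[380.44568219   0.         278.58265711]
 [  0.         380.44568219 208.51358356]
 [  0.           0.           1.        ]] [0.49492984 0.02236834 1.08162842] [-3.05725272 -0.01581277 -1.58861597] None
wrist [[325.1922621    0.         279.32593489]
 [  0.         325.1922621  215.63821476]
 [  0.           0.           1.        ]] None None [[ 9.99999258e-01  6.77281051e-04 -1.01212398e-03  2.24233298e-04]
 [-3.88349270e-04  9.65045850e-01  2.62080822e-01 -7.70010839e-02]
 [ 1.15424842e-03 -2.62080235e-01  9.65045397e-01 -8.18204268e-02]
 [ 0.00000000e+00  0.00000000e+00  0.00000000e+00  1.00000000e+00]]
```

View pics/scene0.png

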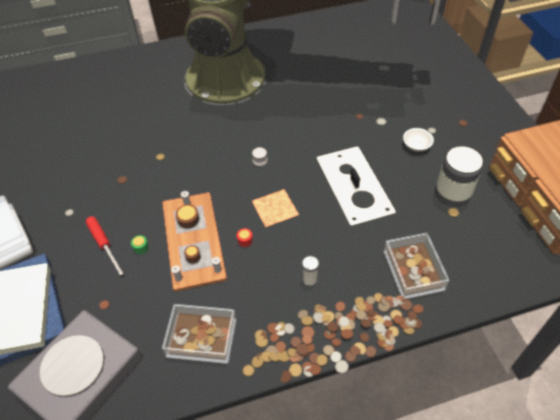

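View pics/top0.png

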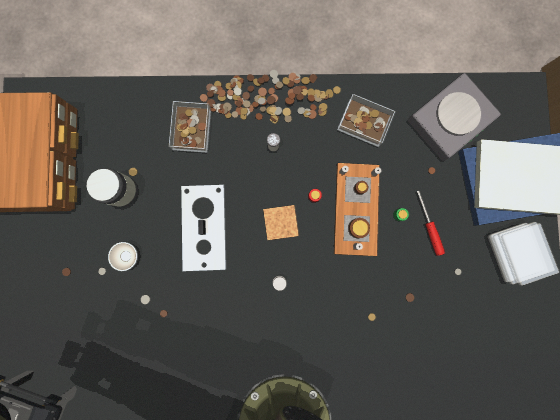

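View pics/wrist0.png

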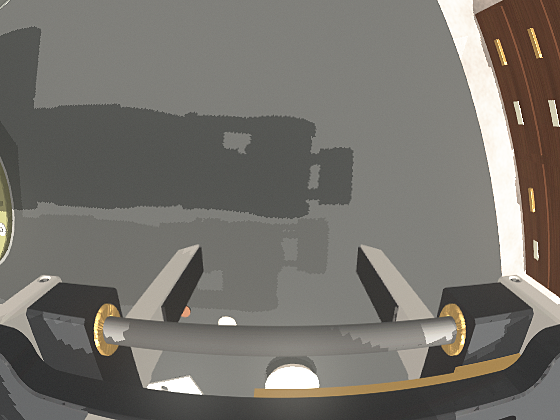

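The scene camera shows the board with both coin blocks at (193,240), the cover at (355,185) and the cork pad between them. The top view shows the board at (357,210) with two pillars at its upper (far) end, the large coin at (359,228) and the small coin at (361,187). In the same view the cover is at (203,228) with its large window far, and there are red and green look-alikes at (315,195) and (402,214). Next I'll write the helpers.

```bash
cat > h.py <<'E'
import numpy as np, cv2
from scipy.spatial.transform import Rotation as R
from station import sensors,camera,ctrl
def rot(rpy): return R.from_euler('xyz',rpy).as_matrix()
def cam(n):
    o=sensors.get_obs(); c=camera(n)
    if n=="wrist":
        T=np.eye(4);T[:3,:3]=rot(o["eef_rot"]);T[:3,3]=o["ee_pos"]
        c["T"]=T@c["hand_eye"]
    else:
        T=np.eye(4);T[:3,:3]=rot(c["attitude"]);T[:3,3]=c["position"];c["T"]=T
    c["name"]=n;c["fish"]=n=="wrist";return c
def ray(c,u,v):
    K=c["mtx"];x=(np.asarray(u,float)-K[0,2])/K[0,0];y=(np.asarray(v,float)-K[1,2])/K[1,1]
    if c["fish"]:
        r=np.hypot(x,y)+1e-12;s=np.sin(r)/r;d=np.stack([x*s,y*s,np.cos(r)],-1)
    else: d=np.stack([x,y,np.ones_like(x)],-1)
    return d@c["T"][:3,:3].T
def plane(c,u,v,z):
    d=ray(c,u,v);p=c["T"][:3,3];return p+d*((z-p[2])/d[...,2])[...,None]
def proj(c,P):
    P=np.atleast_2d(P);q=(P-c["T"][:3,3])@c["T"][:3,:3];K=c["mtx"]
    if c["fish"]:
        n=np.hypot(q[:,0],q[:,1])+1e-12;th=np.arctan2(n,q[:,2]);x=q[:,0]/n*th;y=q[:,1]/n*th
    else: x=q[:,0]/q[:,2];y=q[:,1]/q[:,2]
    return np.stack([K[0,0]*x+K[0,2],K[1,1]*y+K[1,2]],-1)
def tri(c1,p1,c2,p2):
    d1=ray(c1,*p1);d2=ray(c2,*p2);d1=d1/np.linalg.norm(d1);d2=d2/np.linalg.norm(d2)
    o1=c1["T"][:3,3];o2=c2["T"][:3,3]
    A=np.stack([d1,-d2],1);s=np.linalg.lstsq(A,o2-o1,rcond=None)[0]
    a=o1+s[0]*d1;b=o2+s[1]*d2;return (a+b)/2,np.linalg.norm(a-b)
def save(n,im,box=None,k=1):
    if box: im=im[box[1]:box[3],box[0]:box[2]]
    cv2.imwrite(n,cv2.resize(im,None,fx=k,fy=k,interpolation=cv2.INTER_CUBIC))
def depthpt(c,u,v):
    # z_map along optical axis
    z=c["z_map"][int(round(v)),int(round(u))];K=c["mtx"]
    d=ray(c,u,v);f=c["T"][:3,2];return c["T"][:3,3]+d*(z/(d@f))
E
python3 - <<'E'
from h import *
t=cam("top");s=cam("scene")
save("pics/t1.png",t["color"],(260,140,430,270),4.5)
save("pics/t2.png",t["color"],(170,175,310,280),5.5)
save("pics/s1.png",s["color"],(120,170,290,300),4.5)
save("pics/s2.png",s["color"],(240,130,420,240),4.2)
for n,u,v in (("large",359,228),("small",361,187),("table",300,300),("p2",359,246),("p0",345,170),("p1",378,170),("board",340,215),("cover",190,210),("pad",281,222)):
    print(n,depthpt(t,u,v).round(4))
E
```

```text
large [ 0.5254 -0.2155  0.0401]
small [ 0.6382 -0.2242  0.0436]
table [ 0.328  -0.0518 -0.0006]
p2 [ 0.4765 -0.2104  0.0546]
p0 [ 0.6853 -0.1803  0.0494]
p1 [ 0.6827 -0.2696  0.0564]
board [ 0.5636 -0.1688  0.0152]
cover [0.5859 0.2553 0.0006]
pad [ 0.5474 -0.0025  0.0008]
```

View pics/t1.png

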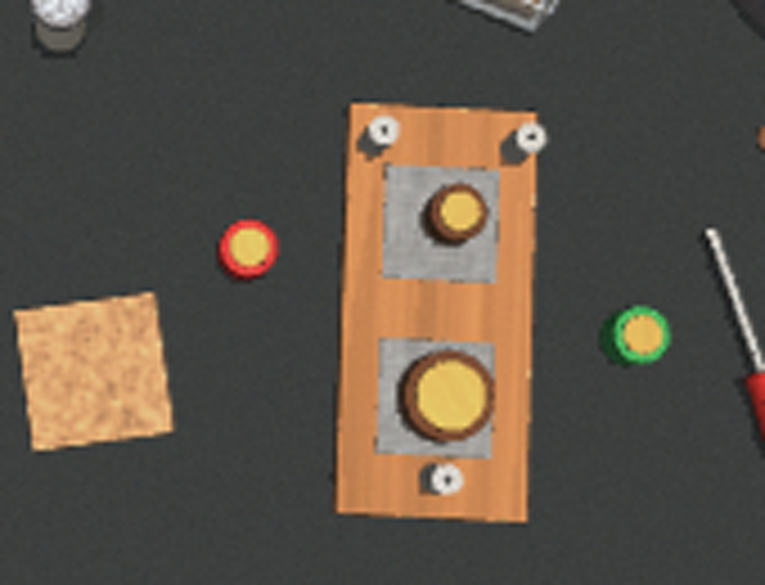

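View pics/t2.png

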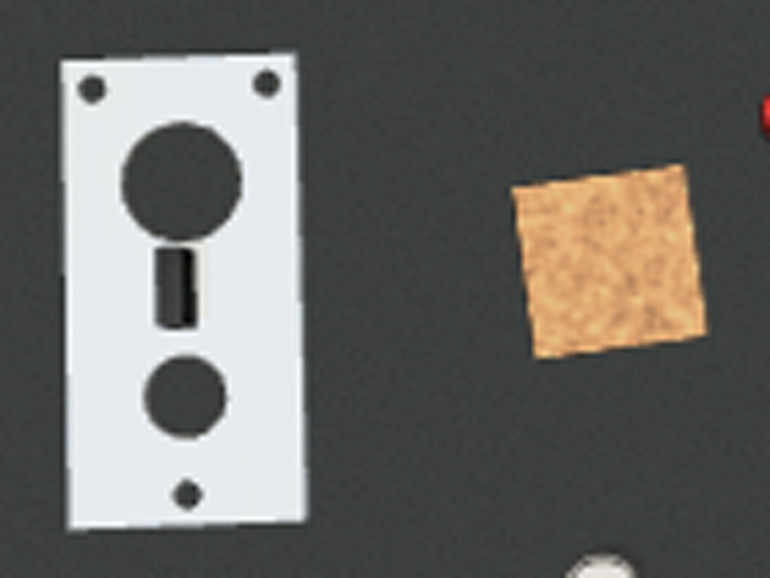

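View pics/s1.png

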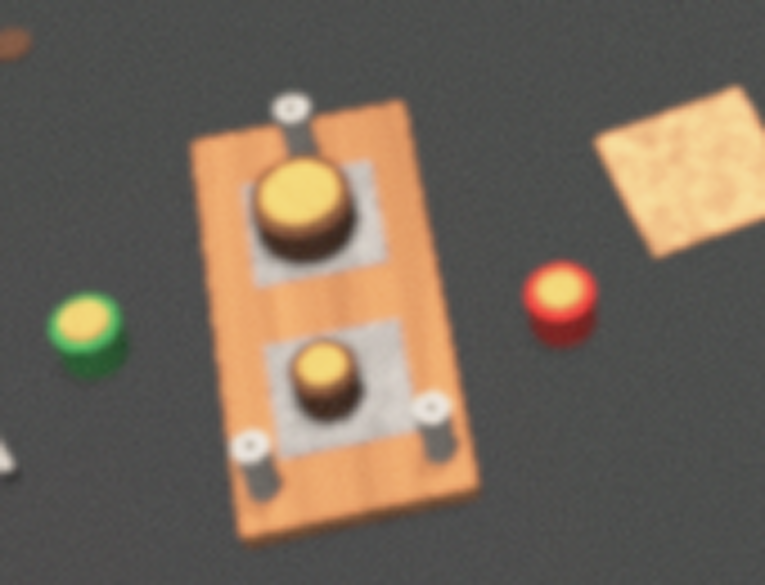

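View pics/s2.png

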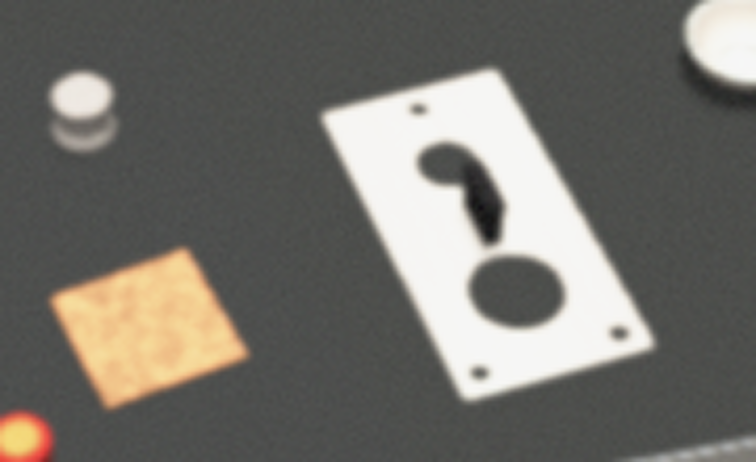

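The crops show clear yellow coins, white pillar tops with dark holes, grey felts and dark cover holes. I'll measure them in both views with colour masks and triangulate.

```bash
cat > m.py <<'E'
from h import *
def blobs(mask,box,amin,amax,k=4):
    x0,y0,x1,y1=box
    n,l,st,ce=cv2.connectedComponentsWithStats(mask[y0:y1,x0:x1].astype(np.uint8))
    return [(ce[i][0]+x0,ce[i][1]+y0,st[i][4]) for i in range(1,n) if amin<=st[i][4]<=amax]
def masks(c):
    im=c["color"];hsv=cv2.cvtColor(im,cv2.COLOR_BGR2HSV)
    H,S,V=cv2.split(hsv)
    return dict(yel=(H>18)&(H<32)&(S>100)&(V>150),white=(S<45)&(V>185),dark=(V<120))
E
python3 - <<'E'
from m import *
t=cam("top");s=cam("scene")
mt=masks(t);ms=masks(s)
for n,m,bb,cb in (("top",mt,(333,160,383,260),(178,182,230,275)),("scene",ms,(160,185,230,290),(315,145,397,225))):
    print(n,"yel",[tuple(np.round(b,1)) for b in blobs(m["yel"],bb,15,900)])
    print(n,"white",[tuple(np.round(b,1)) for b in blobs(m["white"],bb,5,100)])
    print(n,"dark",[tuple(np.round(b,1)) for b in blobs(m["dark"],cb,5,900)])
E
```

```text
top yel [(np.float64(361.7), np.float64(186.6), np.float64(55.0)), (np.float64(359.7), np.float64(227.4), np.float64(178.0))]
top white [(np.float64(344.9), np.float64(168.5), np.float64(24.0)), (np.float64(377.5), np.float64(170.0), np.float64(23.0)), (np.float64(358.8), np.float64(246.2), np.float64(25.0))]
top dark [(np.float64(186.4), np.float64(190.8), np.float64(16.0)), (np.float64(218.0), np.float64(189.5), np.float64(16.0)), (np.float64(202.5), np.float64(207.8), np.float64(362.0)), (np.float64(201.5), np.float64(226.9), np.float64(102.0)), (np.float64(203.3), np.float64(246.6), np.float64(163.0)), (np.float64(203.6), np.float64(264.6), np.float64(15.0))]
scene yel [(np.float64(186.2), np.float64(212.2), np.float64(168.0)), (np.float64(191.0), np.float64(250.4), np.float64(60.0))]
scene white [(np.float64(184.3), np.float64(193.8), np.float64(30.0)), (np.float64(179.4), np.float64(229.4), np.float64(32.0)), (np.float64(175.0), np.float64(268.9), np.float64(38.0))]
scene dark [(np.float64(350.9), np.float64(174.0), np.float64(205.0)), (np.float64(362.6), np.float64(199.0), np.float64(270.0))]
```

Run:
```python
from m import *
t=cam("top");s=cam("scene")
for n,a,b in (("large",(359.7,227.4),(186.2,212.2)),("small",(361.7,186.6),(191.0,250.4)),("p2",(358.8,246.2),(184.3,193.8)),("p1",(377.5,170.0),(175,268.9)),("p0",(344.9,168.5),(215.6,260.5))):
    print(n,tri(t,a,s,b))
P=[plane(t,np.array(u),np.array(v),.055) for u,v in ((344.9,168.5),(377.5,170),(358.8,246.2))]
Q=[plane(t,np.array(u),np.array(v),.004) for u,v in ((186.4,190.8),(218,189.5),(203.6,264.6))]
def fit(Q):
    Q=np.array(Q)[:,:2];M=np.array([[.105,.045],[.105,-.045],[-.105,0]])
    mc=M.mean(0);qc=Q.mean(0);a=((M-mc)@np.eye(2));b=Q-qc
    th=np.arctan2((a[:,0]*b[:,1]-a[:,1]*b[:,0]).sum(),(a*b).sum())
    Rm=np.array([[np.cos(th),-np.sin(th)],[np.sin(th),np.cos(th)]]);t0=qc-Rm@mc
    print("fit",t0.round(4),th,"res mm",((M@Rm.T+t0-Q)*1e3).round(1).tolist());return t0,Rm
print("board");b,Rb=fit(P);print("places L/S",b+Rb@[.055,0],b+Rb@[-.055,0])
for n,u,v in(("L",359.7,227.4),("S",361.7,186.6)): print(n,plane(t,np.array(u),np.array(v),.045)[:2])
print("cover");fit(Q)
print("pad",plane(t,np.array(281.),np.array(222.5),.004))
```

```text
large (array([ 0.52704309, -0.21480931,  0.04677735]), np.float64(0.002217505557488384))
small (array([ 0.63915316, -0.22476138,  0.04618394]), np.float64(0.001688328438230806))
p2 (array([ 0.47625638, -0.20848214,  0.05565795]), np.float64(0.002293405967391481))
p1 (array([ 0.68299783, -0.26768199,  0.05569402]), np.float64(0.0015371853635158814))
p0 (array([ 0.68881879, -0.17778321,  0.05474226]), np.float64(0.0027863952069785806))
board
fit [ 0.5809 -0.2169] -0.06644868094761192 res mm [[0.2, 0.2], [-0.3, -0.1], [0.1, -0.1]]
places L/S [ 0.6357517  -0.22050449] [ 0.52599446 -0.21320051]
L [ 0.52683274 -0.21632146]
S [ 0.63913309 -0.22588583]
cover
fit [0.5367 0.2182] 0.0184762971646915 res mm [[0.3, 0.2], [-0.4, -0.1], [0.1, -0.1]]
pad [ 0.54583408 -0.00243713  0.004     ]
```

Triangulation puts the coin tops at z≈46 mm and the pillar tops at z≈55 mm, which agrees with the text. Both blocks sit a few mm off centre on the felts. I'll fly over the board first and look with the wrist camera.

```bash
cat > go.py <<'E'
from h import *
def delta(p,yaw,quiet=False):
    """turn first (about tool z), then shift in turned axes; level tool"""
    o=sensors.get_obs();Rc=rot(o["eef_rot"]);Rt=rot([np.pi,0,yaw])
    w=R.from_matrix(Rc.T@Rt).as_rotvec()
    d=Rt.T@(np.asarray(p)-o["ee_pos"])*1e3
    print("t",round(o["time_s"],2),"pos",o["ee_pos"].round(4),"rpy",o["eef_rot"].round(4),"turn",w.round(4),"shift mm",d.round(1),"wid",o["grip_width"].round(4),"F",o["force"].round(1))
if __name__=="__main__":
    import sys;a=[float(x) for x in sys.argv[1:5]];delta(a[:3],a[3])
E
python3 go.py 0.5 -0.215 0.28 1.505
```

```text
Traceback (most recent call last):
  File "go.py", line 9, in <module>
    import sys;a=[float(x) for x in sys.argv[1:5]];delta(a[:3],a[3])
                                                   ~~~~~^^^^^^^^^^^^
  File "go.py", line 7, in delta
    print("t",round(o["time_s"],2),"pos",o["ee_pos"].round(4),"rpy",o["eef_rot"].round(4),"turn",w.round(4),"shift mm",d.round(1),"wid",o["grip_width"].round(4),"F",o["force"].round(1))
                                                                                                                                        ^^^^^^^^^^^^^^^^^^^^^
AttributeError: 'float' object has no attribute 'round'
```

```bash
sed -i 's/o\["grip_width"\].round(4)/round(o["grip_width"],4)/' go.py; python3 go.py 0.5 -0.215 0.28 1.505
```

```text
t 0.45 pos [0.1926 0.5152 0.3026] rpy [-3.1416  0.      1.2131] turn [-0.      0.     -0.2919] shift mm [-708.4  354.8   22.6] wid 0.094 F [ 0.6 -0.1  0.7]
```

Call:
move_arm(rows="0 0 0 0 0 -0.146; 0 0 0 0 0 -0.146; -45 22 1.5 0 0 0; -45 22 1.5 0 0 0; -45 22 1.5 0 0 0; -45 22 1.5 0 0 0; -45 22 1.5 0 0 0; -45 22 1.5 0 0 0; -45 22 1.5 0 0 0; -45 22 1.5 0 0 0; -45 22 1.5 0 0 0; -45 22 1.5 0 0 0; -45 22 1.5 0 0 0; -45 22 1.5 0 0 0; -45 22 1.5 0 0 0; -45 22 1.5 0 0 0; 0 0 0 0 0 0")

```text
time_s: 2.58
ee_pos: [0.472, -0.1523, 0.2824]
eef_rot: [3.135, -0.001, 1.516]
force: [-0.5, -0.2, -0.1]
grip_width: 0.094
```

```bash
python3 go.py 0.5 -0.215 0.28 1.505
```

```text
t 2.58 pos [ 0.472  -0.1523  0.2824] rpy [ 3.1352e+00 -1.5000e-03  1.5164e+00] turn [ 0.0064 -0.0015  0.0114] shift mm [-60.7  32.1   2.4] wid 0.094 F [-0.5 -0.2 -0.1]
```

Call:
move_arm(rows="-30 16 1 0.006 0 0.011; -30 16 1 0 0 0; 0 0 0 0 0 0; 0 0 0 0 0 0")

```text
time_s: 3.08
ee_pos: [0.5004, -0.213, 0.2805]
eef_rot: [-3.141, -0.002, 1.506]
force: [-0.2, 0.4, 0.3]
grip_width: 0.0938
```

```bash
python3 go.py 0.5 -0.215 0.28 1.505
python3 - <<'E'
from m import *
c=cam("wrist");cv2.imwrite("pics/w1.png",c["color"]);np.savez("w1.npz",**{k:c[k] for k in("color","z_map","mtx","T")})
E
```

```text
t 3.08 pos [ 0.5004 -0.213   0.2805] rpy [-3.1414e+00 -2.4000e-03  1.5064e+00] turn [-0.0001 -0.0024  0.0014] shift mm [-2.1 -0.3  0.5] wid 0.0938 F [-0.2  0.4  0.3]
```

View pics/w1.png

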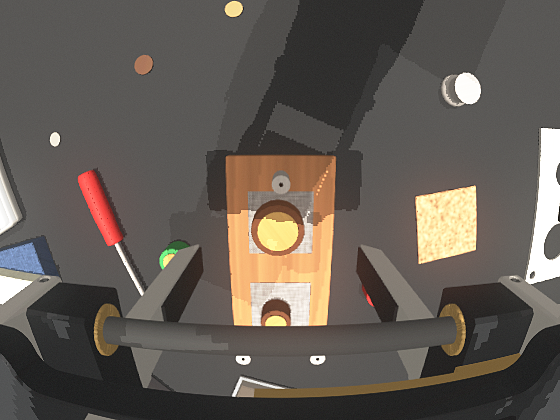

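The wrist view shows pillar 2 at (281,184), the large coin at (277,230) and the small coin at (275,322), partly behind the gripper bar. The other two pillars are at (243,359) and (318,359), and the pad is at (447,224). I'll move towards the small block and take a second wrist view for the two-view heights.

```bash
python3 go.py 0.639 -0.225 0.20 1.505
```

```text
t 3.12 pos [ 0.5004 -0.2129  0.2806] rpy [-3.1416e+00 -2.2000e-03  1.5066e+00] turn [-0.     -0.0022  0.0016] shift mm [ -2.9 139.   80.6] wid 0.0937 F [-0.4  0.3  0. ]
```

Call:
move_arm(rows="-1 46 25 0 -0.002 0; -1 46 25 0 0 0; -1 46 25 0 0 0; 0 0 0 0 0 0; 0 0 0 0 0 0")

```text
time_s: 3.75
ee_pos: [0.6411, -0.22, 0.206]
eef_rot: [3.139, 0.001, 1.51]
force: [-0.1, -0.2, 0.3]
grip_width: 0.0939
```

```bash
python3 go.py 0.639 -0.225 0.20 1.505
python3 - <<'E'
from m import *
c=cam("wrist");cv2.imwrite("pics/w2.png",c["color"]);np.savez("w2.npz",**{k:c[k] for k in("color","z_map","mtx","T")})
E
```

```text
t 3.75 pos [ 0.6411 -0.22    0.206 ] rpy [3.1394e+00 6.0000e-04 1.5104e+00] turn [0.0022 0.0006 0.0054] shift mm [-5.2 -1.8  6. ] wid 0.0939 F [-0.1 -0.2  0.3]
```

View pics/w2.png

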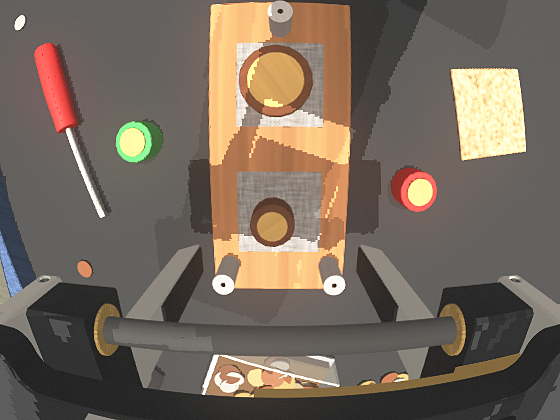

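Everything is visible now: pillar threads at (281,11), (223,285) and (334,285), large coin at (276,80), small coin at (272,228). I'll extract precise centres and triangulate between the two wrist views.

```bash
cat > w.py <<'E'
from m import *
def load(f):
    d=np.load(f);c={k:d[k] for k in d.files};c["fish"]=True;return c
def wcam(f):
    c=cam("wrist");np.savez(f+".npz",**{k:c[k] for k in("color","z_map","mtx","T")});cv2.imwrite("pics/"+f+".png",c["color"]);return c
def thread(c,u,v,r=5):
    g=cv2.cvtColor(c["color"],cv2.COLOR_BGR2GRAY).astype(float);u,v=int(u),int(v)
    y0=max(v-r,0);p=g[y0:v+r+1,u-r:u+r+1]
    w=np.clip(np.median(p)-30-p,0,None);w[w<0.4*w.max()]=0
    n,l,st,ce=cv2.connectedComponentsWithStats((w>0).astype(np.uint8))
    k=l.flat[w.argmax()];w=w*(l==k)
    Y,X=np.mgrid[:p.shape[0],:p.shape[1]]
    return np.array([(w*X).sum()/w.sum()+u-r,(w*Y).sum()/w.sum()+y0]),int((w>0).sum())
def coin(c,u,v,r):
    """yellow disc -> convex hull, ellipse fit"""
    hsv=cv2.cvtColor(c["color"],cv2.COLOR_BGR2HSV);H,S,V=cv2.split(hsv)
    m=((H>=20)&(H<=32)&(S>90)).astype(np.uint8)
    q=np.zeros_like(m);cv2.circle(q,(int(u),int(v)),int(r),1,-1);m&=q
    m=cv2.morphologyEx(m,cv2.MORPH_OPEN,np.ones((3,3),np.uint8))
    n,l,st,ce=cv2.connectedComponentsWithStats(m);k=1+st[1:,4].argmax()
    cs,_=cv2.findContours((l==k).astype(np.uint8),cv2.RETR_EXTERNAL,cv2.CHAIN_APPROX_NONE)
    h=cv2.convexHull(max(cs,key=len));e=cv2.fitEllipse(h)
    return np.array(e[0]),np.round(e[1],1)
def boardfit(Q,quiet=False):
    Q=np.array(Q)[:,:2];M=np.array([[.105,.045],[.105,-.045],[-.105,0]])
    mc=M.mean(0);qc=Q.mean(0);a=M-mc;b=Q-qc
    th=np.arctan2((a[:,0]*b[:,1]-a[:,1]*b[:,0]).sum(),(a*b).sum())
    Rm=np.array([[np.cos(th),-np.sin(th)],[np.sin(th),np.cos(th)]]);t0=qc-Rm@mc
    print("fit",t0.round(4),"yaw",th.round(4),"res mm",((M@Rm.T+t0-Q)*1e3).round(1).tolist());return t0,th,Rm
E
python3 - <<'E'
from w import *
a=load("w1.npz");b=load("w2.npz")
Q=[]
for n,pa,pb in (("t0",(318,359),(334,285)),("t1",(243,359),(223,285)),("t2",(281,184),(281,11))):
    A,na=thread(a,*pa);B,nb=thread(b,*pb);P,e=tri(a,A,b,B);print(n,A.round(1),na,B.round(1),nb,P.round(4),round(e,4),plane(b,*B,.055).round(4));Q.append(plane(b,*B,.055))
t,th,Rm=boardfit(Q)
print("placeL",t+Rm@[.055,0],"placeS",t+Rm@[-.055,0])
for n,pa,pb,ra,rb in (("L",(277,230),(276,80),30,40),("S",(275,321),(272,228),14,24)):
    A,ea=coin(a,*pa,ra);B,eb=coin(b,*pb,rb);P,e=tri(a,A,b,B);print(n,A.round(1),ea,B.round(1),eb,P.round(4),round(e,4),plane(b,*B,.045).round(4))
im=b["color"].copy()
for u in((276,80,40),(272,228,24)):
    B,e=coin(b,*u);cv2.ellipse(im,((float(B[0]),float(B[1])),tuple(map(float,e)),0),(255,0,0),1)
save("pics/w2z.png",im,(190,0,370,310),1.9)
E
```

```text
t0 [317.1 358.6] 6 [333.8 285.1] 14 [ 0.6886 -0.1785  0.0546] 0.0001 [ 0.6885 -0.1786  0.055 ]
t1 [242.6 358.7] 5 [222.8 284.5] 14 [ 0.6829 -0.2684  0.0547] 0.0003 [ 0.6827 -0.2681  0.055 ]
t2 [280.6 184.5] 13 [279.9  10.7] 20 [ 0.4761 -0.2095  0.0552] 0.0001 [ 0.476  -0.2095  0.055 ]
fit [ 0.5808 -0.2164] yaw -0.0659 res mm [[0.1, 0.1], [-0.1, -0.1], [0.0, -0.0]]
placeL [ 0.63565429 -0.22004225] placeS [ 0.525893   -0.21279948]Traceback (most recent call last):
  File "<stdin>", line 9, in <module>
  File "w.py", line 20, in coin
    n,l,st,ce=cv2.connectedComponentsWithStats(m);k=1+st[1:,4].argmax()
                                                      ~~~~~~~~~~~~~~~^^
ValueError: attempt to get argmax of an empty sequence
```

The board pose is excellent, with residuals of 0.1 mm and pillar tops at 55 mm. The coin mask needs tuning.

Run:
```python
from w import *
a=load("w1.npz");b=load("w2.npz")
for c,pts in((a,((277,232),(275,321),(260,255))),(b,((276,90),(268,65),(272,228),(300,110),(255,228),(272,245),(290,190)))):
    h=cv2.cvtColor(c["color"],cv2.COLOR_BGR2HSV)
    for p in pts: print(p,h[p[1],p[0]],c["color"][p[1],p[0]])
save("pics/w2z.png",b["color"],(200,0,360,310),1.9)
```

```text
(277, 232) [ 25 111 254] [143 237 254]
(275, 321) [ 27 105 255] [150 243 255]
(260, 255) [ 17 123 254] [131 201 254]
(276, 90) [ 17 140 213] [ 96 163 213]
(268, 65) [ 17 140 221] [100 170 221]
(272, 228) [ 17 138 202] [ 93 156 202]
(300, 110) [ 18  25 239] [216 230 239]
(255, 228) [ 10 129 113] [ 56  75 113]
(272, 245) [  9 141 112] [ 50  69 112]
(290, 190) [ 13  35 131] [113 121 131]
```

View pics/w2z.png

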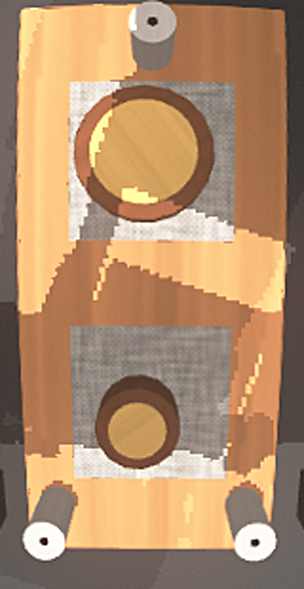

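```bash
sed -i 's/(H>=20)&(H<=32)&(S>90)/(H>=15)\&(H<=32)\&(S>80)\&(V>150)/' w.py
python3 - <<'E'
from w import *
a=load("w1.npz");b=load("w2.npz")
for n,pa,pb,ra,rb in (("L",(277,230),(276,80),27,35),("S",(275,321),(272,228),10,20)):
    A,ea=coin(a,*pa,ra);B,eb=coin(b,*pb,rb);P,e=tri(a,A,b,B);print(n,A.round(1),ea,B.round(1),eb,P.round(4),round(e,4),plane(b,*B,.045).round(4),plane(a,*A,.045).round(4))
im=b["color"].copy()
for u in((276,80,35),(272,228,20)):
    B,e=coin(b,*u);cv2.ellipse(im,((float(B[0]),float(B[1])),tuple(map(float,e)),0),(255,0,0),1)
save("pics/w2y.png",im,(200,0,360,310),1.9)
E
python3 go.py 0.6391 -0.2255 0.20 1.505
```

```text
L [277.3 231.1] [38.9 40.6] [275.3  79. ] [54.8 57. ] [ 0.5264 -0.216   0.0434] 0.0001 [ 0.5267 -0.2159  0.045 ] [ 0.5259 -0.216   0.045 ]
S [275.1 322.3] [14.6 19.4] [271.8 226.4] [29.4 30.6] [ 0.6405 -0.226   0.0396] 0.0004 [ 0.6388 -0.2256  0.045 ] [ 0.6368 -0.2259  0.045 ]
t 3.8 pos [ 0.6409 -0.22    0.2059] rpy [3.1397e+00 5.0000e-04 1.5102e+00] turn [0.0019 0.0005 0.0052] shift mm [-5.7 -1.5  5.9] wid 0.0942 F [ 0.3  0.3 -0.5]
```

View pics/w2y.png

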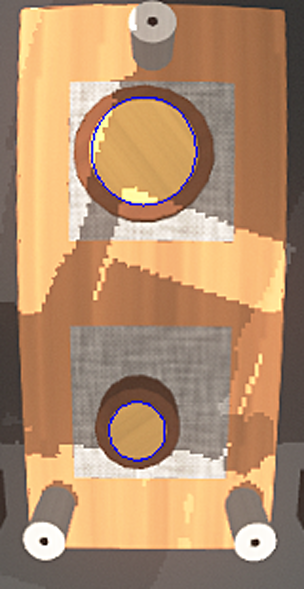

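Both coins fit well: small at (0.6388, −0.2257), large at (0.5265, −0.216). I'll grasp the small block first, with the fingertips about 3 mm above the board.

Call:
move_arm(rows="-6 -2 0 0.002 0 0.005; 0 0 30 0 0 0; 0 0 30 0 0 0; 0 0 20 0 0 0; 0 0 5 0 0 0; 0 0 0 0 0 0; 0 0 0 0 0 0")

```text
time_s: 4.68
ee_pos: [0.6377, -0.2286, 0.1286]
eef_rot: [3.13, 0.005, 1.502]
force: [-0.7, -0.3, 0.7]
grip_width: 0.0943
```

```bash
python3 go.py 0.6388 -0.2257 0.1155 1.505
```

```text
t 4.67 pos [ 0.6377 -0.2286  0.1286] rpy [3.13   0.0048 1.5021] turn [ 0.0116  0.0048 -0.0029] shift mm [ 3.   0.9 13.1] wid 0.0943 F [-0.7 -0.3  0.7]
```

Call:
move_arm(rows="3 1 7 0.012 0.005 -0.003; 0 0 6 0 0 0; 0 0 0 0 0 0; 0 0 0 0 0 0")

```text
time_s: 5.18
ee_pos: [0.6394, -0.2255, 0.1157]
eef_rot: [3.142, -0.0, 1.506]
force: [0.1, -1.0, -0.3]
grip_width: 0.0944
```

```bash
python3 go.py 0.6388 -0.2257 0.1155 1.505
```

```text
t 5.17 pos [ 0.6394 -0.2255  0.1157] rpy [ 3.1415e+00 -1.0000e-04  1.5056e+00] turn [ 0.0001 -0.0001  0.0006] shift mm [-0.2 -0.6  0.2] wid 0.0944 F [ 0.1 -1.  -0.3]
```

Call:
move_arm(rows="0 0 0 0 0 0; 0 0 0 0 0 0; 0 0 0 0 0 0; 0 0 0 0 0 0; 0 0 0 0 0 0; 0 0 0 0 0 0", grip=-1, newtons=20)

```text
time_s: 5.92
ee_pos: [0.6395, -0.2256, 0.1162]
eef_rot: [3.141, 0.0, 1.505]
force: [-0.2, 0.4, 0.1]
grip_width: 0.0372
```

The grip is 37 mm, so the block is held. I'll lift it and carry it to the pad.

Call:
move_arm(rows="0 0 -30 0 0 0; 0 0 -30 0 0 0; 0 0 -25 0 0 0; 0 0 0 0 0 0")

```text
time_s: 6.42
ee_pos: [0.6392, -0.2255, 0.2026]
eef_rot: [-3.141, -0.0, 1.505]
force: [-0.8, 0.2, -0.3]
grip_width: 0.0354
```

```bash
python3 go.py 0.5458 -0.0024 0.195 1.505
```

```text
t 6.42 pos [ 0.6392 -0.2255  0.2026] rpy [-3.1408e+00 -4.0000e-04  1.5054e+00] turn [-0.0008 -0.0004  0.0004] shift mm [ 216.5 -107.8    7.6] wid 0.0354 F [-0.8  0.2 -0.3]
```

Call:
move_arm(rows="43 -21.5 1 0 0 0; 43 -21.5 1 0 0 0; 43 -21.5 1 0 0 0; 43 -21.5 1 0 0 0; 43 -21.5 1 0 0 0; 0 0 0 0 0 0; 0 0 0 0 0 0")

```text
time_s: 7.3
ee_pos: [0.5403, 0.0022, 0.1885]
eef_rot: [-3.131, -0.001, 1.504]
force: [0.2, -0.5, -0.4]
grip_width: 0.0357
```

```bash
python3 go.py 0.5458 -0.0024 0.106 1.505
```

```text
t 7.3 pos [0.5403 0.0022 0.1885] rpy [-3.1308e+00 -1.3000e-03  1.5044e+00] turn [-0.0108 -0.0013 -0.0005] shift mm [-4.2  5.8 82.5] wid 0.0357 F [ 0.2 -0.5 -0.4]
```

Call:
move_arm(rows="-4 6 15 -0.011 0 0; 0 0 25 0 0 0; 0 0 20 0 0 0; 0 0 8 0 0 0; 0 0 0 0 0 0; 0 0 0 0 0 0")

```text
time_s: 8.05
ee_pos: [0.5476, -0.0073, 0.117]
eef_rot: [3.141, -0.001, 1.499]
force: [0.1, -0.7, -0.2]
grip_width: 0.036
```

```bash
python3 go.py 0.5458 -0.0024 0.106 1.505
```

```text
t 8.05 pos [ 0.5476 -0.0073  0.117 ] rpy [ 3.1413e+00 -9.0000e-04  1.4986e+00] turn [ 0.0003 -0.0009 -0.0064] shift mm [ 4.8 -2.1 11. ] wid 0.036 F [ 0.1 -0.7 -0.2]
```

Call:
move_arm(rows="2 -1 5 0 0 -0.006; 0 0 5 0 0 0; 0 0 0 0 0 0; 0 0 0 0 0 0")

```text
time_s: 8.55
ee_pos: [0.5471, -0.005, 0.1076]
eef_rot: [3.139, -0.001, 1.505]
force: [-0.4, -0.9, -0.9]
grip_width: 0.0357
```

```bash
python3 go.py 0.5458 -0.0024 0.106 1.505
```

```text
t 8.55 pos [ 0.5471 -0.005   0.1076] rpy [ 3.1392e+00 -9.0000e-04  1.5053e+00] turn [ 0.0024 -0.0009  0.0003] shift mm [ 2.5 -1.5  1.6] wid 0.0357 F [-0.4 -0.9 -0.9]
```

Call:
move_arm(rows="0 0 2.3 0.002 0 0; 0 0 0 0 0 0; 0 0 0 0 0 0")

```text
time_s: 8.93
ee_pos: [0.5474, -0.005, 0.1057]
eef_rot: [3.14, -0.001, 1.505]
force: [-0.1, 0.8, -0.2]
grip_width: 0.0354
```

Call:
move_arm(rows="0 0 0 0 0 0; 0 0 0 0 0 0; 0 0 0 0 0 0; 0 0 0 0 0 0; 0 0 -25 0 0 0; 0 0 -30 0 0 0; 0 0 -25 0 0 0; 0 0 0 0 0 0", grip=1)

```text
time_s: 9.93
ee_pos: [0.5471, -0.0051, 0.1874]
eef_rot: [3.141, -0.001, 1.505]
force: [0.7, -0.3, -0.3]
grip_width: 0.0942
```

```bash
python3 go.py 0.5265 -0.216 0.18 1.505; python3 -c "
from w import *
c=wcam('w3');S=cam('scene');save('pics/s3.png',S['color'],(140,150,330,300),4)"
```

```text
t 9.93 pos [ 0.5471 -0.0051  0.1874] rpy [ 3.1415e+00 -1.0000e-03  1.5052e+00] turn [ 0.0001 -0.001   0.0002] shift mm [-211.8   -6.7    7.4] wid 0.0942 F [ 0.7 -0.3 -0.3]
```

View pics/w3.png

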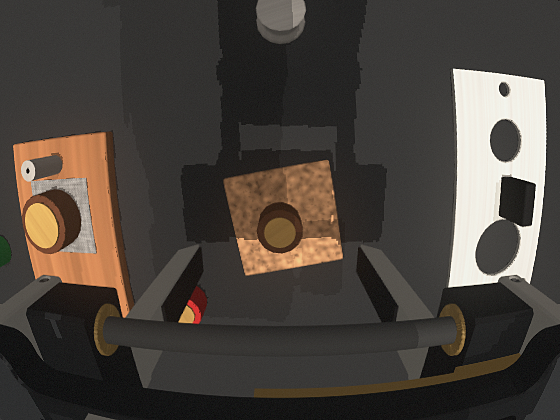

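The small block stands upright on the pad at (280,232), with the coin up. Next is the large block.

Call:
move_arm(rows="-41 -1.3 1 0 0 0; -41 -1.3 1 0 0 0; -41 -1.3 1 0 0 0; -41 -1.3 1 0 0 0; -41 -1.3 1 0 0 0; 0 0 0 0 0 0; 0 0 0 0 0 0")

```text
time_s: 10.9
ee_pos: [0.5233, -0.2137, 0.1698]
eef_rot: [-3.125, -0.005, 1.507]
force: [-0.1, 0.6, -0.5]
grip_width: 0.0939
```

```bash
python3 go.py 0.5265 -0.216 0.1155 1.505
```

```text
t 10.9 pos [ 0.5233 -0.2137  0.1698] rpy [-3.1254 -0.0051  1.5066] turn [-0.0162 -0.005   0.0016] shift mm [-2.1  3.3 54.3] wid 0.0939 F [-0.1  0.6 -0.5]
```

Call:
move_arm(rows="-2 3 12 -0.016 -0.005 0.002; 0 0 16 0 0 0; 0 0 10 0 0 0; 0 0 0 0 0 0; 0 0 0 0 0 0")

```text
time_s: 11.52
ee_pos: [0.5262, -0.2125, 0.1288]
eef_rot: [-3.139, -0.001, 1.508]
force: [0.0, -0.3, 1.0]
grip_width: 0.0934
```

```bash
python3 go.py 0.5265 -0.216 0.1155 1.505
```

```text
t 11.53 pos [ 0.5262 -0.2125  0.1288] rpy [-3.1390e+00 -1.2000e-03  1.5083e+00] turn [-0.0026 -0.0012  0.0033] shift mm [-3.5  0.5 13.3] wid 0.0934 F [ 0.  -0.3  1. ]
```

Call:
move_arm(rows="-3 0.5 7 -0.002 0 0.003; 0 0 6.5 0 0 0; 0 0 0 0 0 0; 0 0 0 0 0 0")

```text
time_s: 12.02
ee_pos: [0.5268, -0.2159, 0.115]
eef_rot: [3.141, -0.001, 1.505]
force: [-0.1, 0.1, -0.5]
grip_width: 0.0941
```

```bash
python3 go.py 0.5265 -0.216 0.1155 1.505
```

```text
t 12.03 pos [ 0.5268 -0.2159  0.115 ] rpy [ 3.1410e+00 -7.0000e-04  1.5048e+00] turn [ 0.0006 -0.0007 -0.0002] shift mm [-0.1 -0.3 -0.5] wid 0.0941 F [-0.1  0.1 -0.5]
```

Call:
move_arm(rows="0 0 0 0 0 0; 0 0 0 0 0 0; 0 0 0 0 0 0; 0 0 0 0 0 0; 0 0 0 0 0 0; 0 0 0 0 0 0", grip=-1, newtons=25)

```text
time_s: 12.78
ee_pos: [0.5269, -0.216, 0.1154]
eef_rot: [3.14, -0.0, 1.505]
force: [0.2, 0.3, 0.6]
grip_width: 0.0557
```

Call:
move_arm(rows="0 0 -30 0 0 0; 0 0 -25 0 0 0; 0 0 0 0 0 0")

```text
time_s: 13.15
ee_pos: [0.5266, -0.2158, 0.171]
eef_rot: [-3.141, -0.001, 1.505]
force: [0.2, 0.5, -0.9]
grip_width: 0.0556
```

```bash
python3 go.py 0.6357 -0.2200 0.165 1.505; python3 -c "
from w import *
c=wcam('w4')"
```

```text
t 13.15 pos [ 0.5266 -0.2158  0.171 ] rpy [-3.1415e+00 -1.0000e-03  1.5049e+00] turn [-0.0001 -0.001  -0.0001] shift mm [  3.  109.2   6. ] wid 0.0556 F [ 0.2  0.5 -0.9]
```

View pics/w4.png

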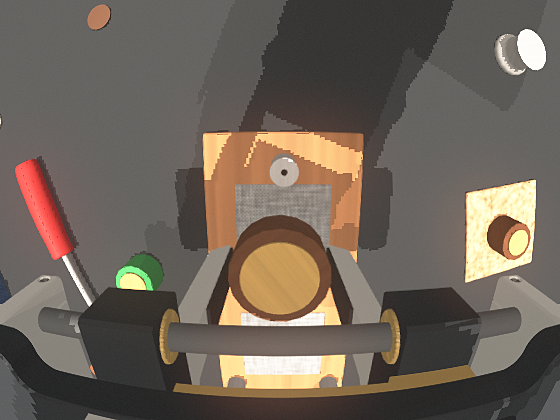

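The large block is held level at (280,275). I'll check the coin's offset in the tool frame, then carry it along the board.

```bash
python3 - <<'E'
from w import *
c=load("w4.npz");o=sensors.get_obs()
B,e=coin(c,279,276,45);print(B,e)
P=plane(c,*B,o["ee_pos"][2]-.0704);Rc=rot(o["eef_rot"]);print((Rc.T@(P-o["ee_pos"])*1e3).round(1))
E
python3 go.py 0.6357 -0.2200 0.165 1.505
```

```text
[279.27020264 278.18847656] [71.6 80.1]
[ 0.1 -0.9 70.4]
t 13.2 pos [ 0.5262 -0.2157  0.1698] rpy [-3.1398e+00 -1.7000e-03  1.5049e+00] turn [-0.0018 -0.0017 -0.0001] shift mm [  2.9 109.6   4.8] wid 0.0555 F [-0.8  0.2 -1.5]
```

Call:
move_arm(rows="0.5 36 0 0 0 0; 0.5 36 0 0 0 0; 0.5 34 0 0 0 0; 0 0 0 0 0 0; 0 0 0 0 0 0")

```text
time_s: 13.82
ee_pos: [0.6327, -0.2206, 0.1611]
eef_rot: [-3.131, -0.005, 1.504]
force: [-0.9, 0.3, -0.0]
grip_width: 0.0552
```

```bash
python3 go.py 0.6357 -0.2200 0.1157 1.505
```

```text
t 13.82 pos [ 0.6327 -0.2206  0.1611] rpy [-3.1306 -0.0049  1.5042] turn [-0.011  -0.0049 -0.0007] shift mm [ 0.8  3.  45.4] wid 0.0552 F [-0.9  0.3 -0. ]
```

Call:
move_arm(rows="1 3.5 10 -0.011 -0.005 0; 0 0 12 0 0 0; 0 0 8 0 0 0; 0 0 0 0 0 0; 0 0 0 0 0 0")

```text
time_s: 14.45
ee_pos: [0.6347, -0.2199, 0.128]
eef_rot: [-3.14, -0.0, 1.503]
force: [-0.6, 0.2, 0.1]
grip_width: 0.0554
```

```bash
python3 go.py 0.6363 -0.2200 0.1157 1.505
```

```text
t 14.45 pos [ 0.6347 -0.2199  0.128 ] rpy [-3.1405e+00 -1.0000e-04  1.5034e+00] turn [-0.0011 -0.0001 -0.0016] shift mm [-0.   1.6 12.3] wid 0.0554 F [-0.6  0.2  0.1]
```

Call:
move_arm(rows="0 1.5 5 -0.001 0 -0.001; 0 0 5 0 0 0; 0 0 0 0 0 0; 0 0 0 0 0 0")

```text
time_s: 14.95
ee_pos: [0.6365, -0.2201, 0.1179]
eef_rot: [3.141, 0.0, 1.505]
force: [0.0, 0.3, -0.3]
grip_width: 0.0556
```

```bash
python3 go.py 0.6363 -0.2200 0.1157 1.505
```

```text
t 14.95 pos [ 0.6365 -0.2201  0.1179] rpy [3.1407e+00 2.0000e-04 1.5045e+00] turn [ 0.0009  0.0002 -0.0005] shift mm [ 0.1 -0.2  2.2] wid 0.0556 F [ 0.   0.3 -0.3]
```

Call:
move_arm(rows="0 0 2.3 0.001 0 0; 0 0 0 0 0 0; 0 0 0 0 0 0")

```text
time_s: 15.32
ee_pos: [0.6366, -0.2201, 0.1157]
eef_rot: [3.141, 0.0, 1.504]
force: [-0.3, 0.1, -1.0]
grip_width: 0.0556
```

Call:
move_arm(rows="0 0 0 0 0 0; 0 0 0 0 0 0; 0 0 0 0 0 0; 0 0 0 0 0 0; 0 0 -25 0 0 0; 0 0 -30 0 0 0; 0 0 -35 0 0 0; 0 0 0 0 0 0", grip=1)

```text
time_s: 16.32
ee_pos: [0.6365, -0.2201, 0.2083]
eef_rot: [-3.141, 0.0, 1.504]
force: [-1.1, -0.7, -0.2]
grip_width: 0.094
```

```bash
python3 go.py 0.5474 -0.005 0.18 1.505
python3 - <<'E'
from w import *
c=wcam("w5")
for p in ((.6885,-.1786,.055),(.6827,-.2681,.055),(.476,-.2095,.055),(.6357,-.22,.045),(.547,-.005,.034)): print(proj(c,p).round(1))
E
```

```text
t 16.32 pos [ 0.6365 -0.2201  0.2083] rpy [-3.1415e+00  3.0000e-04  1.5045e+00] turn [-0.0001  0.0003 -0.0005] shift mm [ 208.8 -103.    28.3] wid 0.094 F [-1.1 -0.7 -0.2]
[[333.7 288.9]]
[[224.4 289. ]]
[[279.  18.]]
[[279.1 227.4]]
[[505.3 115.3]]
```

View pics/w5.png

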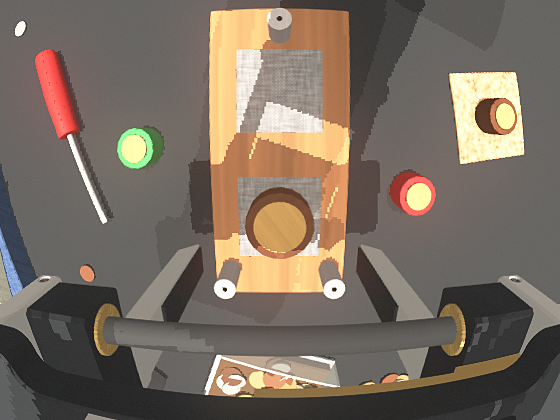

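The large block stands upright on the felt at (280,223), with the pillars where predicted. I'll measure its position and the felt's, and the parked small block's.

Run:
```python
from w import *
c=load("w5.npz")
Q=[]
for p in((333,289),(224,289),(279,18)):
    B,n=thread(c,*p);Q.append(plane(c,*B,.055))
t,th,Rm=boardfit(Q);L=t+Rm@[.055,0];S=t+Rm@[-.055,0];print("placeL",L,"placeS",S)
B,e=coin(c,280,224,38);P=plane(c,*B,.045);print("large",B,e,P.round(4),"board-frame off mm",(Rm.T@(P[:2]-L)*1e3).round(1))
B,e=coin(c,504,117,16);P=plane(c,*B,.034);print("small parked",B,e,P.round(4))
# felt small: low-saturation region
hsv=cv2.cvtColor(c["color"],cv2.COLOR_BGR2HSV)
m=(hsv[...,1]<70).astype(np.uint8);q=np.zeros_like(m);q[42:140,225:335]=1;m&=q
m=cv2.morphologyEx(m,cv2.MORPH_OPEN,np.ones((5,5),np.uint8))
n,l,st,ce=cv2.connectedComponentsWithStats(m);k=1+st[1:,4].argmax();ys,xs=np.where(l==k)
P=plane(c,xs.astype(float),ys.astype(float),.015);r=cv2.minAreaRect((P[:,:2]*1e3).astype(np.float32));print("felt small",r,"off",(Rm.T@(np.array(r[0])/1e3-S)*1e3).round(1))
```

```text
fit [ 0.5809 -0.2164] yaw -0.0653 res mm [[0.0, 0.2], [-0.1, -0.1], [0.1, -0.0]]
placeL [ 0.63575661 -0.21999573] placeS [ 0.52599115 -0.21281631]
large [279.28601074 226.83317566] [50.5 52.9] [ 0.6352 -0.2198  0.045 ] board-frame off mm [-0.6  0.1]
small parked [502.57659912 114.21136475] [ 4.8 16.5] [ 0.5462 -0.0085  0.034 ]
felt small ((525.8734741210938, -212.77993774414062), (72.18306732177734, 71.98360443115234), 86.13854217529297) off [-0.1  0. ]
```

The large block is 0.6 mm from its place, and the felt centre coincides with place_small to 0.1 mm. Next I'll fetch the small block.

Run:
```python
from w import *
c=load("w3.npz");hsv=cv2.cvtColor(c["color"],cv2.COLOR_BGR2HSV);print(hsv[232,280],hsv[246,280])
for p in ((281,232),): 
    B,e=coin(c,*p,18);print(B,e,plane(c,*B,.034))
```

```text
[ 17 145 121] [ 17 146 122]Traceback (most recent call last):
  File "<stdin>", line 4, in <module>
  File "w.py", line 20, in coin
    n,l,st,ce=cv2.connectedComponentsWithStats(m);k=1+st[1:,4].argmax()
                                                      ~~~~~~~~~~~~~~~^^
ValueError: attempt to get argmax of an empty sequence
```

Call:
move_arm(rows="41 -20.5 1 0 0 0; 41 -20.5 1 0 0 0; 41 -20.5 1 0 0 0; 41 -20.5 1 0 0 0; 41 -20.5 1 0 0 0; 0 0 0 0 0 0; 0 0 0 0 0 0")

```text
time_s: 17.25
ee_pos: [0.5416, -0.0026, 0.1931]
eef_rot: [-3.127, -0.002, 1.503]
force: [0.5, 0.4, -0.4]
grip_width: 0.0939
```

```bash
python3 go.py 0.547 -0.005 0.106 1.505
```

```text
t 17.25 pos [ 0.5416 -0.0026  0.1931] rpy [-3.1267e+00 -2.0000e-03  1.5034e+00] turn [-0.0149 -0.002  -0.0016] shift mm [-2.   5.5 87.1] wid 0.0939 F [ 0.5  0.4 -0.4]
```

Run:
```python
from w import *
c=load("w3.npz")
c["color"]=np.clip(c["color"].astype(int)*1.4,0,255).astype(np.uint8)
B,e=coin(c,281,232,22);print(B,e,plane(c,*B,.034))
```

```text
[279.39447021 232.38447571] [29.4 30.6] [ 0.54722832 -0.00466599  0.034     ]
```

Call:
move_arm(rows="-2 5.5 18 -0.015 -0.002 -0.002; 0 0 28 0 0 0; 0 0 18 0 0 0; 0 0 6 0 0 0; 0 0 0 0 0 0; 0 0 0 0 0 0")

```text
time_s: 18.0
ee_pos: [0.5483, -0.0098, 0.1199]
eef_rot: [-3.142, 0.0, 1.5]
force: [-0.0, 0.6, 0.2]
grip_width: 0.0939
```

```bash
python3 go.py 0.547 -0.005 0.106 1.505
```

```text
t 18.0 pos [ 0.5483 -0.0098  0.1199] rpy [-3.1416e+00  4.0000e-04  1.4999e+00] turn [-0.      0.0004 -0.0051] shift mm [ 4.7 -1.7 13.9] wid 0.0939 F [-0.   0.6  0.2]
```

Call:
move_arm(rows="4.5 -1.5 7 0 0 -0.005; 0 0 6.5 0 0 0; 0 0 0 0 0 0; 0 0 0 0 0 0")

```text
time_s: 18.5
ee_pos: [0.5474, -0.0048, 0.1065]
eef_rot: [3.14, 0.0, 1.506]
force: [0.4, 0.1, -0.2]
grip_width: 0.0939
```

```bash
python3 go.py 0.5472 -0.0047 0.106 1.505
```

```text
t 18.5 pos [ 0.5474 -0.0048  0.1065] rpy [3.1400e+00 4.0000e-04 1.5056e+00] turn [0.0016 0.0004 0.0006] shift mm [ 0.1 -0.3  0.5] wid 0.0939 F [ 0.4  0.1 -0.2]
```

Call:
move_arm(rows="0 0 0 0 0 0; 0 0 0 0 0 0; 0 0 0 0 0 0; 0 0 0 0 0 0; 0 0 0 0 0 0; 0 0 0 0 0 0; 0 0 0 0 0 0", grip=-1, newtons=20)

```text
time_s: 19.38
ee_pos: [0.5476, -0.0049, 0.1068]
eef_rot: [3.139, 0.0, 1.505]
force: [-0.6, -0.6, -0.7]
grip_width: 0.0354
```

Call:
move_arm(rows="0 0 -30 0 0 0; 0 0 -30 0 0 0; 0 0 -35 0 0 0; 0 0 0 0 0 0")

```text
time_s: 19.88
ee_pos: [0.5471, -0.0048, 0.204]
eef_rot: [3.141, 0.0, 1.505]
force: [0.2, 0.1, -0.7]
grip_width: 0.0356
```

```bash
python3 go.py 0.5260 -0.2128 0.195 1.505
```

```text
t 19.88 pos [ 0.5471 -0.0048  0.204 ] rpy [3.1409e+00 5.0000e-04 1.5054e+00] turn [0.0007 0.0005 0.0004] shift mm [-208.9   -7.4    9. ] wid 0.0356 F [ 0.2  0.1 -0.7]
```

Call:
move_arm(rows="-41 -1.3 0 0 0 0; -41 -1.3 0 0 0 0; -41 -1.3 0 0 0 0; -41 -1.3 0 0 0 0; -41 -1.3 0 0 0 0; 0 0 0 0 0 0; 0 0 0 0 0 0")

```text
time_s: 20.75
ee_pos: [0.5247, -0.2137, 0.1966]
eef_rot: [-3.134, -0.003, 1.507]
force: [0.1, 0.9, -0.0]
grip_width: 0.0356
```

```bash
python3 go.py 0.5262 -0.2128 0.1175 1.505
```

```text
t 20.75 pos [ 0.5247 -0.2137  0.1966] rpy [-3.1337e+00 -2.5000e-03  1.5069e+00] turn [-0.0079 -0.0025  0.0019] shift mm [ 1.   1.4 79.1] wid 0.0356 F [ 0.1  0.9 -0. ]
```

Call:
move_arm(rows="1 1.5 20 -0.008 -0.002 0.002; 0 0 25 0 0 0; 0 0 16 0 0 0; 0 0 5 0 0 0; 0 0 0 0 0 0; 0 0 0 0 0 0")

```text
time_s: 21.5
ee_pos: [0.5272, -0.2086, 0.1289]
eef_rot: [3.141, -0.001, 1.509]
force: [0.3, -0.2, 0.3]
grip_width: 0.0357
```

```bash
python3 go.py 0.5262 -0.2128 0.1175 1.505
python3 - <<'E'
from w import *
c=wcam("w6");o=sensors.get_obs()
print(proj(c,o["ee_pos"]-[0,0,.0728]))
E
```

```text
t 21.5 pos [ 0.5272 -0.2086  0.1289] rpy [ 3.1407e+00 -6.0000e-04  1.5094e+00] turn [ 0.0009 -0.0006  0.0044] shift mm [-4.2 -0.8 11.4] wid 0.0357 F [ 0.3 -0.2  0.3]
[[278.43051503 279.58685711]]
```

View pics/w6.png

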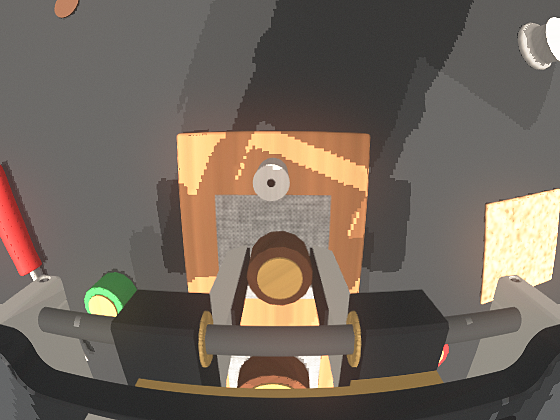

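The small block is held upright and its coin is at (280,280), where predicted. I'll correct the offset and lower it.

Call:
move_arm(rows="-4 -0.8 4 0.001 0 0.004; 0 0 4 0 0 0; 0 0 0 0 0 0; 0 0 0 0 0 0")

```text
time_s: 22.05
ee_pos: [0.5263, -0.2132, 0.1211]
eef_rot: [3.14, 0.0, 1.505]
force: [-0.7, 0.1, -0.7]
grip_width: 0.0352
```

```bash
python3 go.py 0.5262 -0.2128 0.1175 1.505
```

```text
t 22.05 pos [ 0.5263 -0.2132  0.1211] rpy [3.1404 0.     1.5047] turn [ 0.0012  0.     -0.0003] shift mm [ 0.4 -0.2  3.6] wid 0.0352 F [-0.7  0.1 -0.7]
```

Call:
move_arm(rows="0.3 0 3.6 0.001 0 0; 0 0 0 0 0 0; 0 0 0.5 0 0 0; 0 0 0 0 0 0")

```text
time_s: 22.55
ee_pos: [0.5266, -0.213, 0.1176]
eef_rot: [3.141, 0.0, 1.505]
force: [-0.0, -0.7, 0.6]
grip_width: 0.0352
```

Call:
move_arm(rows="0 0 0 0 0 0; 0 0 0 0 0 0; 0 0 0 0 0 0; 0 0 0 0 0 0; 0 0 -25 0 0 0; 0 0 -30 0 0 0; 0 0 -35 0 0 0; 0 0 0 0 0 0", grip=1)

```text
time_s: 23.55
ee_pos: [0.5263, -0.2128, 0.2093]
eef_rot: [-3.141, -0.0, 1.505]
force: [-0.5, -0.7, 0.1]
grip_width: 0.094
```

```bash
python3 go.py 0.5367 0.2182 0.21 1.589
python3 - <<'E'
from w import *
c=wcam("w7")
for p in ((.6885,-.1786,.055),(.6827,-.2681,.055),(.476,-.2095,.055),(.6357,-.22,.045),(.526,-.2128,.045)): print(proj(c,p).round(1))
E
```

```text
t 23.55 pos [ 0.5263 -0.2128  0.2093] rpy [-3.1410e+00 -2.0000e-04  1.5049e+00] turn [-0.0006 -0.0002 -0.0841] shift mm [430.7  18.2  -0.7] wid 0.094 F [-0.5 -0.7  0.1]
[[324.3 384.3]]
[[233.5 384.3]]
[[278.9 166. ]]
[[279.  340.6]]
[[278.9 227.8]]
```

View pics/w7.png

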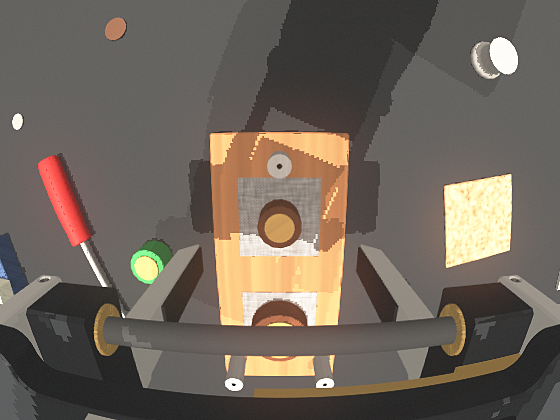

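Run:
```python
from w import *
c=load("w7.npz");Q=[]
for p in((324,384),(233,384),(279,166)):
    B,n=thread(c,*p);print(B.round(1),n);Q.append(plane(c,*B,.055))
t,th,Rm=boardfit(Q);S=t+Rm@[-.055,0];print(S)
B,e=coin(c,280,229,18);P=plane(c,*B,.045);print("small",B,e,P.round(4),(Rm.T@(P[:2]-S)*1e3).round(1))
```

```text
[324.4 384.5] 7
[233.4 384.4] 6
[278.9 165.9] 21
fit [ 0.5809 -0.2164] yaw -0.0661 res mm [[-0.0, 0.1], [-0.1, -0.0], [0.1, -0.0]]
[ 0.5260165  -0.21280042]
small [279.01321411 227.75857544] [28.8 30. ] [ 0.526  -0.2127  0.045 ] [-0.   0.1]
```

The small block is at its place to 0.1 mm, so the swap is done. Next is the cover: I'll turn, fly there and look.

Call:
move_arm(rows="0 0 0 0 0 -0.084; 53 2.2 -2 0 0 0; 53 2.2 -2 0 0 0; 53 2.2 -2 0 0 0; 53 2.2 -2 0 0 0; 53 2.2 -2 0 0 0; 53 2.2 -2 0 0 0; 53 2.2 -2 0 0 0; 48 2.2 -2 0 0 0; 0 0 0 0 0 0; 0 0 0 0 0 0")

```text
time_s: 24.98
ee_pos: [0.5312, 0.2191, 0.211]
eef_rot: [-3.12, -0.001, 1.59]
force: [-0.1, 1.0, 0.1]
grip_width: 0.0942
```

```bash
python3 go.py 0.5367 0.2182 0.21 1.589; python3 -c "
from w import *
c=wcam('w8')"
```

```text
t 24.98 pos [0.5312 0.2191 0.211 ] rpy [-3.1200e+00 -1.4000e-03  1.5896e+00] turn [-0.0216 -0.0014  0.0007] shift mm [-1.   5.5  1. ] wid 0.0942 F [-0.1  1.   0.1]
```

View pics/w8.png

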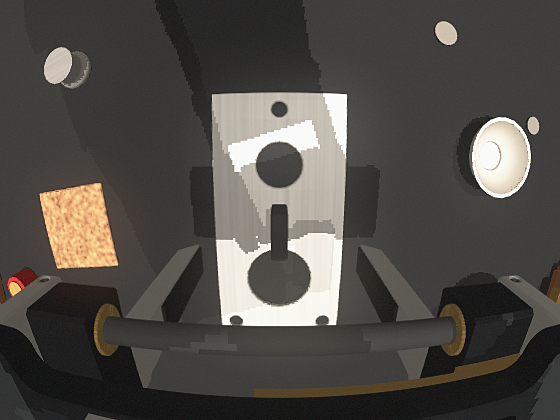

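The cover lies straight under the gripper: holes at (279,109), (236,320) and (323,320), windows at (279,165) and (279,277), bar top at (279,210). I'll level, move closer for a second view, and measure.

Call:
move_arm(rows="-1 5.5 12 -0.021 -0.001 0; 0 0 20 0 0 0; 0 0 0 0 0 0; 0 0 0 0 0 0")

```text
time_s: 25.52
ee_pos: [0.5373, 0.2138, 0.1784]
eef_rot: [-3.141, -0.0, 1.584]
force: [0.5, -0.0, 0.6]
grip_width: 0.0944
```

```bash
python3 go.py 0.5367 0.2182 0.16 1.589; python3 -c "
from w import *
c=wcam('w9')"
```

```text
t 25.52 pos [0.5373 0.2138 0.1784] rpy [-3.1413e+00 -1.0000e-04  1.5839e+00] turn [-0.0003 -0.0001 -0.0051] shift mm [ 4.4 -0.6 18.4] wid 0.0944 F [ 0.5 -0.   0.6]
```

View pics/w9.png

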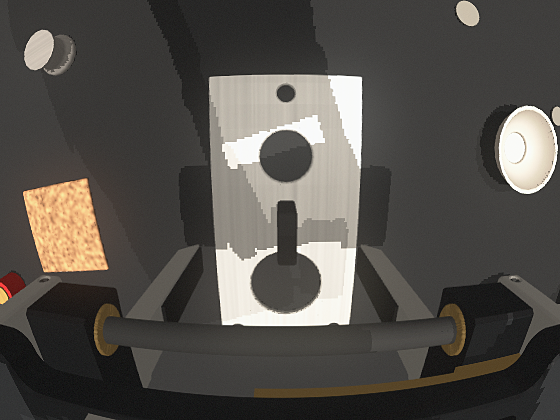

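```bash
cat > holes.py <<'E'
from w import *
def dark(c,u,v,r,thr=95,hull=True):
    g=cv2.cvtColor(c["color"],cv2.COLOR_BGR2GRAY);q=np.zeros_like(g);cv2.circle(q,(int(u),int(v)),int(r),1,-1)
    m=((g<thr)&(q>0)).astype(np.uint8);n,l,st,ce=cv2.connectedComponentsWithStats(m);k=1+st[1:,4].argmax()
    cs,_=cv2.findContours((l==k).astype(np.uint8),cv2.RETR_EXTERNAL,cv2.CHAIN_APPROX_NONE)
    e=cv2.fitEllipse(cv2.convexHull(max(cs,key=len)));return np.array(e[0]),np.round(e[1],1)
E
python3 - <<'E'
from holes import *
a=load("w8.npz");b=load("w9.npz")
for n,pa,ra,pb,rb in(("hole2",(279,109),14,(286,93),15),("winS",(279,165),28,(286,156),31)):
    A,ea=dark(a,*pa,ra);B,eb=dark(b,*pb,rb);print(n,A.round(1),ea,B.round(1),eb,plane(a,*A,.005).round(4),plane(b,*B,.005).round(4),tri(a,A,b,B))
for u,v in((271,205),(287,205)): print(tri(a,(u,v),b,(u+7,v-4)))
print(plane(a,279.,205.,.045),plane(b,287,201.,.045))
for u in(236,323): print(dark(a,u,320,9), plane(a,float(u),320.,.005))
E
```

```text
hole2 [278.9 108.9] [14.5 15.5] [285.4  93. ] [16.5 17.5] [0.4315 0.2173 0.005 ] [0.4315 0.2174 0.005 ] (array([0.43140496, 0.21735586, 0.00398605]), np.float64(7.435676745797258e-05))
winS [278.8 164.5] [45.1 45.8] [285.5 155.7] [51.2 51.9] [0.4811 0.2182 0.005 ] [0.4809 0.2182 0.005 ] (array([0.48079389, 0.21818839, 0.00731729]), np.float64(0.00013216895818259457))
(array([0.51138789, 0.21263838, 0.03416908]), np.float64(0.0009861476955618407))
(array([ 0.52638052,  0.22753995, -0.03567135]), np.float64(0.00020182379205076114))
[0.50941122 0.21894839 0.045     ] [0.50842587 0.21896789 0.045     ]
(array([235.53231812, 322.42608643]), array([13.2, 14.5])) [0.6408472  0.17656205 0.005     ]
(array([321.71728516, 320.16479492]), array([ 9.1, 11.5])) [0.63911305 0.26723681 0.005     ]
```

Run:
```python
from w import *
a=load("w8.npz");b=load("w9.npz")
A=cv2.resize(a["color"][190:320,235:325],None,fx=4,fy=4);B=cv2.resize(b["color"][190:320,240:330],None,fx=4,fy=4)
im=np.clip(np.hstack([A,B]).astype(float)*2,0,255);cv2.imwrite("pics/bar.png",im)
```

```text
[ WARN:0@0.523] global loadsave.cpp:1063 imwrite_ Unsupported depth image for selected encoder is fallbacked to CV_8U.
```

View pics/bar.png

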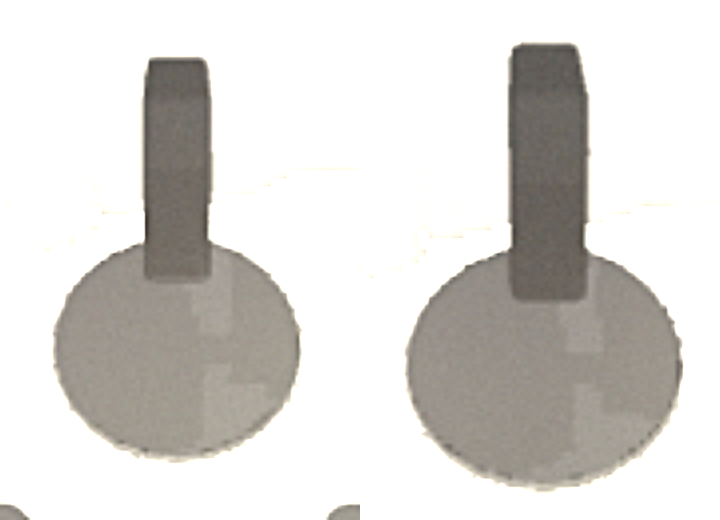

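The bar's near top edge is at row ≈214 in both views, and its far top edge is at rows ≈260 and ≈264.5.

```bash
python3 - <<'E'
from w import *
a=load("w8.npz");b=load("w9.npz")
print(tri(a,(279.5,213.8),b,(287.2,214.5)),tri(a,(279.5,260),b,(287.2,264.5)))
for z in(.045,):print(plane(a,279.5,213.8,z),plane(b,287.2,214.5,z),plane(a,279.5,260.,z),plane(b,287.2,264.5,z))
E
python3 go.py 0.5364 0.2192 0.108 1.589
```

```text
(array([0.51048679, 0.21895292, 0.07139429]), np.float64(0.0010579601775367613)) (array([0.55967439, 0.22035235, 0.03478988]), np.float64(7.385197103122823e-05))
[0.51650384 0.21947797 0.045     ] [0.51789465 0.2192874  0.045     ] [0.55562328 0.22023671 0.045     ] [0.55516356 0.22006796 0.045     ]
t 25.57 pos [0.5373 0.2139 0.1783] rpy [-3.1413e+00 -1.0000e-04  1.5840e+00] turn [-0.0003 -0.0001 -0.005 ] shift mm [ 5.4 -0.8 70.3] wid 0.0937 F [ 0.2 -0.9  0.3]
```

Triangulating over the short vertical baseline is loose: 71 and 35 mm, averaging about 53 mm. Casting at z=45 mm gives a 38–39 mm bar length against the true 40 mm, so the 45 mm height holds. I'll descend.

Call:
move_arm(rows="5 -0.8 12 0 0 -0.005; 0 0 22 0 0 0; 0 0 16 0 0 0; 0 0 6 0 0 0; 0 0 0 0 0 0; 0 0 0 0 0 0")

```text
time_s: 26.32
ee_pos: [0.5368, 0.2198, 0.1211]
eef_rot: [3.139, -0.001, 1.59]
force: [0.3, 0.1, -0.2]
grip_width: 0.0938
```

```bash
python3 go.py 0.5364 0.2192 0.108 1.589
```

```text
t 26.32 pos [0.5368 0.2198 0.1211] rpy [ 3.1394e+00 -9.0000e-04  1.5898e+00] turn [ 0.0022 -0.0009  0.0008] shift mm [-0.6 -0.4 13.1] wid 0.0938 F [ 0.3  0.1 -0.2]
```

Call:
move_arm(rows="-0.6 -0.4 6.5 0.002 -0.001 0.001; 0 0 6 0 0 0; 0 0 0 0 0 0; 0 0 0 0 0 0")

```text
time_s: 26.82
ee_pos: [0.5367, 0.2192, 0.1085]
eef_rot: [3.14, -0.0, 1.589]
force: [0.5, -0.0, 0.3]
grip_width: 0.094
```

```bash
python3 go.py 0.5364 0.2192 0.108 1.589
```

```text
t 26.82 pos [0.5367 0.2192 0.1085] rpy [ 3.1404e+00 -3.0000e-04  1.5887e+00] turn [ 0.0012 -0.0003 -0.0003] shift mm [ 0.  -0.3  0.5] wid 0.094 F [ 0.5 -0.   0.3]
```

Call:
move_arm(rows="0 0 0 0.001 0 0; 0 0 0 0 0 0; 0 0 0 0 0 0; 0 0 0 0 0 0; 0 0 0 0 0 0; 0 0 0 0 0 0; 0 0 0 0 0 0; 0 0 0 0 0 0; 0 0 0 0 0 0", grip=-1, newtons=50)

```text
time_s: 27.95
ee_pos: [0.5369, 0.2193, 0.1089]
eef_rot: [3.141, -0.0, 1.589]
force: [-0.2, 0.0, 0.9]
grip_width: 0.0138
```

```bash
python3 go.py 0.5364 0.2192 0.108 1.589
```

```text
t 27.95 pos [0.5369 0.2193 0.1089] rpy [ 3.1408e+00 -4.0000e-04  1.5888e+00] turn [ 0.0008 -0.0004 -0.0002] shift mm [-0.1 -0.5  0.9] wid 0.0138 F [-0.2  0.   0.9]
```

Call:
move_arm(rows="0 0 -10 0 0 0; 0 0 -20 0 0 0; 0 0 -25 0 0 0; 0 0 -25 0 0 0; 0 0 -25 0 0 0; 0 0 -15 0 0 0; 0 0 0 0 0 0; 0 0 0 0 0 0")

```text
time_s: 28.95
ee_pos: [0.5356, 0.2188, 0.2327]
eef_rot: [-3.138, 0.001, 1.589]
force: [-1.2, -1.3, -4.3]
grip_width: 0.0134
```

```bash
python3 go.py 0.5809 -0.2164 0.22 1.505; python3 -c "
from w import *
c=wcam('w10')"
```

```text
t 28.95 pos [0.5356 0.2188 0.2327] rpy [-3.1380e+00  8.0000e-04  1.5887e+00] turn [-0.0035  0.001   0.0837] shift mm [-431.3   73.9   12.7] wid 0.0134 F [-1.2 -1.3 -4.3]
```

View pics/w10.png

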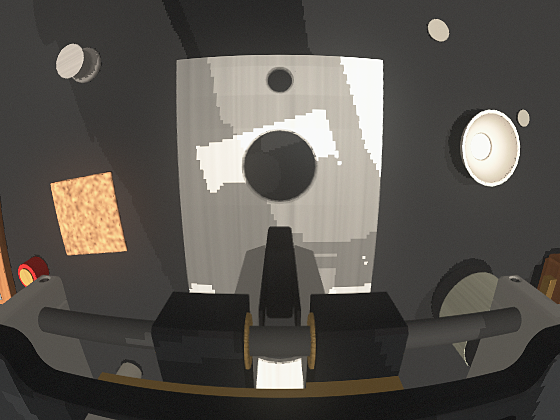

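The plate hangs level-looking, with hole 2 at (280,80) and the small window at (280,165). I'll compute the plate's pose in the tool frame from the holes, and its tilt from the depth map.

```bash
cat > plate.py <<'E'
from holes import *
def plate(c,h2,ws,thr=95,rh=16,rw=42):
    # everything in tool frame
    T=np.linalg.inv(toolT)@c["T"]
    K=c["mtx"]
    def rayt(u,v):
        cc=dict(c);cc["T"]=T;return ray(cc,u,v)
    # depth plane
    V,U=np.mgrid[65:285:3,185:375:3].astype(float).reshape(2,-1) if False else np.mgrid[70:225:3,190:370:3].reshape(2,-1).astype(float)
    z=c["z_map"][V.astype(int),U.astype(int)]
    d=rayt(U,V);f=T[:3,2];P=T[:3,3]+d*(z/(d@f))[:,None]
    ok=(z>0)&(abs(P[:,2]-.104)<.012);Pk=P[ok]
    A=np.c_[Pk[:,:2],np.ones(len(Pk))];s=None
    for _ in range(4):
        s=np.linalg.lstsq(A,Pk[:,2],rcond=None)[0];r=Pk[:,2]-A@s;k=abs(r)<2.5*r.std()+1e-5;A=A[k];Pk=Pk[k]
    print("plate top plane in tool: z=%.4f slopes x %.4f y %.4f n=%d rms %.5f"%(s[2],s[0],s[1],len(Pk),r.std()))
    out=[]
    for (u,v),r0 in((h2,rh),(ws,rw)):
        B,e=dark(c,u,v,r0,thr);d=rayt(*B);p=T[:3,3]+d*((.1039-T[2,3])/d[2]);out.append(p);print(B.round(1),e,(p*1e3).round(1))
    return np.array(out),s
o=sensors.get_obs();toolT=np.eye(4);toolT[:3,:3]=rot(o["eef_rot"]);toolT[:3,3]=o["ee_pos"]
E
python3 - <<'E'
from plate import *
c=load("w10.npz");p,s=plate(c,(280,80),(280,166))
E
```

```text
plate top plane in tool: z=0.1041 slopes x 0.0013 y 0.0003 n=2571 rms 0.00063
[279.3  80.2] [22.6 23.8] [   0.3 -105.2  103.9]
[279.2 165.7] [70.3 70.7] [  0.3 -56.1 103.9]
```

The plate is level within about 1 mrad and its centre is at about (0.3, −0.6) mm in the tool frame, square to it. The TCP target is (0.5815, −0.2167, 0.184) at yaw 1.505. I'll carry it high first.

Call:
move_arm(rows="-20 3.5 0 -0.003 0.001 0.042; -30 5 0 0 0 0.042; -34 5 -0.5 0 0 0; -34 5 -0.5 0 0 0; -34 5 -0.5 0 0 0; -34 5 -0.5 0 0 0; -34 5 -0.5 0 0 0; -34 5 -0.5 0 0 0; -34 5 -0.5 0 0 0; -34 5 -0.5 0 0 0; -34 5 -0.5 0 0 0; -30 5 0 0 0 0; -18 3 0 0 0 0; 0 0 0 0 0 0; 0 0 0 0 0 0")

```text
time_s: 30.88
ee_pos: [0.5638, -0.2138, 0.2281]
eef_rot: [-3.128, 0.001, 1.477]
force: [1.3, 0.5, -2.6]
grip_width: 0.0136
```

```bash
python3 go.py 0.5815 -0.2167 0.22 1.505
```

```text
t 30.88 pos [ 0.5638 -0.2138  0.2281] rpy [-3.1278e+00  1.3000e-03  1.4766e+00] turn [-0.0138  0.0012 -0.0284] shift mm [-1.7 17.9  8.1] wid 0.0136 F [ 1.3  0.5 -2.6]
```

Call:
move_arm(rows="-1 9 4 -0.014 0.001 -0.028; -0.7 8 4 0 0 0; 0 0 0 0 0 0; 0 0 0 0 0 0")

```text
time_s: 31.38
ee_pos: [0.5822, -0.215, 0.2192]
eef_rot: [3.141, -0.0, 1.509]
force: [-0.4, -0.2, -3.2]
grip_width: 0.0137
```

```bash
python3 go.py 0.5815 -0.2167 0.184 1.505
```

```text
t 31.38 pos [ 0.5822 -0.215   0.2192] rpy [ 3.1407e+00 -2.0000e-04  1.5092e+00] turn [ 0.0009 -0.0002  0.0042] shift mm [-1.7 -0.6 35.2] wid 0.0137 F [-0.4 -0.2 -3.2]
```

Call:
move_arm(rows="-1.7 -0.6 8 0.001 0 0.004; 0 0 9 0 0 0; 0 0 9 0 0 0; 0 0 4 0 0 0; 0 0 0 0 0 0; 0 0 0 0 0 0")

```text
time_s: 32.12
ee_pos: [0.5811, -0.2167, 0.1867]
eef_rot: [-3.141, -0.0, 1.505]
force: [-0.1, -0.2, -3.3]
grip_width: 0.0137
```

```bash
python3 go.py 0.5815 -0.2167 0.184 1.505
```

```text
t 32.12 pos [ 0.5811 -0.2167  0.1867] rpy [-3.1407e+00 -4.0000e-04  1.5046e+00] turn [-0.0009 -0.0004 -0.0004] shift mm [0.1 0.4 2.7] wid 0.0137 F [-0.1 -0.2 -3.3]
```

Call:
move_arm(rows="0 0.4 2.5 -0.001 0 0; 0 0 0 0 0 0; 0 0 0 0 0 0; 0 0 0 0 0 0")

```text
time_s: 32.62
ee_pos: [0.5817, -0.2169, 0.1847]
eef_rot: [3.14, -0.0, 1.505]
force: [-0.7, 0.2, -4.4]
grip_width: 0.0142
```

```bash
python3 go.py 0.5815 -0.2167 0.184 1.505
python3 - <<'E'
from w import *
c=wcam("w11");s=cam("scene");t=cam("top")
save("pics/s11.png",s["color"],(130,160,260,300),4);save("pics/t11.png",t["color"],(320,150,400,270),4.8)
save("pics/w11z.png",c["color"],(130,0,430,330),1.8)
E
```

```text
t 32.62 pos [ 0.5817 -0.2169  0.1847] rpy [ 3.1404e+00 -1.0000e-04  1.5046e+00] turn [ 0.0012 -0.0001 -0.0004] shift mm [ 0.1 -0.2  0.7] wid 0.0142 F [-0.7  0.2 -4.4]
```

View pics/w11z.png

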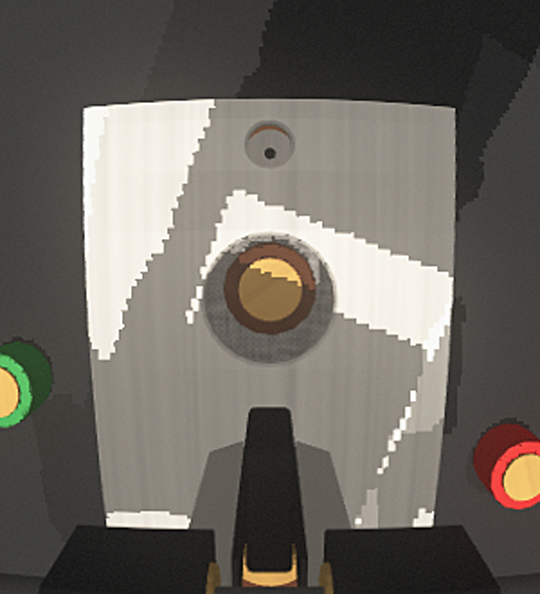

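View pics/s11.png

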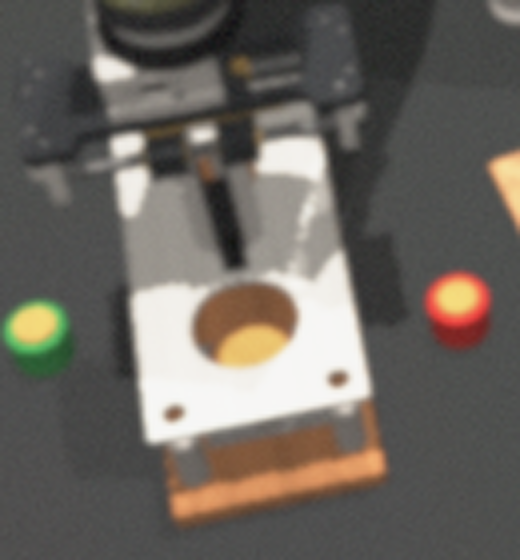

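View pics/t11.png

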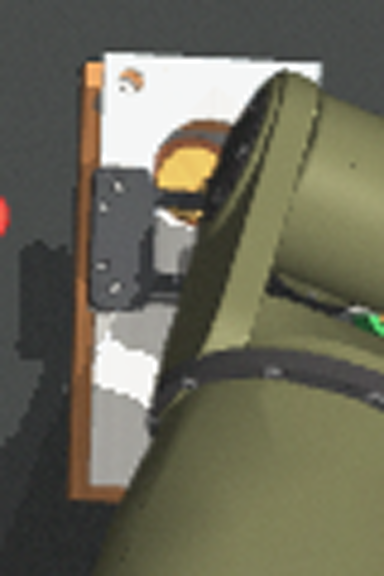

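The wrist view shows thread 2 inside hole 2 and the small coin inside the small window. The scene view shows the large coin under the large window. I'll check the alignment numerically.

Run:
```python
from plate import *
c=load("w11.npz")
B,n=thread(c,280,85,6);P2=plane(c,*B,.055);print("thread2",B.round(1),n,P2.round(4))
# hole2 outer rim: edge between plate and hole interior, via bright plate mask
g=cv2.cvtColor(c["color"],cv2.COLOR_BGR2GRAY);print(g[80,262:300:2],g[64:100:2,280])
p,s=plate(c,(280,85),(280,166),thr=60)
sc=cam("scene");im=sc["color"];gg=cv2.cvtColor(im,cv2.COLOR_BGR2GRAY)
Hs=[]
for u,v in((214,254),(173,263)):
    a=gg[v-5:v+6,u-6:u+7].astype(float);w=np.clip(np.percentile(a,70)-40-a,0,None);Y,X=np.mgrid[-5:6,-6:7];q=(u+(w*X).sum()/w.sum(),v+(w*Y).sum()/w.sum());Hs.append(plane(sc,*q,.0785));print(np.round(q,1),Hs[-1].round(4))
for q in((215.6,260.5),(175,268.9)): print("pillar scene",plane(sc,*map(float,q),.055).round(4))
```

```text
thread2 [279.4  84.8] 28 [ 0.476  -0.2095  0.055 ]
[150 151 117 127 126 128 126 125 126 130 125 124 124 128 128 122 148 149
 149] [145 147 106  85 125 127 126 128 130  70  49  52 106 128 130 152 148 150]
plate top plane in tool: z=0.1041 slopes x 0.0013 y 0.0003 n=2561 rms 0.00062
[279.5  85. ] [4.9 5.3] [   0.4 -102.5  103.9]
[286.8 179.8] [ 8.7 12.3] [  4.6 -48.  103.9]
[214.1 254.3] [ 0.688  -0.1767  0.0785]
[173.2 263. ] [ 0.6823 -0.2667  0.0785]
pillar scene [ 0.6895 -0.1765  0.055 ]
pillar scene [ 0.6828 -0.267   0.055 ]
```

Hole-to-thread offsets come out near 1 mm or less: about 0.7 mm at hole 2 (wrist), and 1.5 and 0.6 mm at holes 0 and 1 (scene). The allowance is 5 mm. The plate's underside is at ≈75.8 mm, 20.8 mm above the pillars, and tilted about 1–2 mrad. I'll do a final stillness check, then hand in.

```bash
python3 go.py 0.5815 -0.2167 0.184 1.505
python3 - <<'E'
from h import *
o=sensors.get_obs();print(abs(o["joint_vel"]).max(),o["grip_width"],o["time_s"])
print(ctrl.hand_in())
E
```

```text
t 32.83 pos [ 0.5817 -0.2168  0.1846] rpy [ 3.1405e+00 -1.0000e-04  1.5047e+00] turn [ 0.0011 -0.0001 -0.0003] shift mm [ 0.1 -0.2  0.6] wid 0.0137 F [ 0.5  0.4 -3.4]
0.00138351912376456 0.013700787019875153 32.825
the job is handed in; nothing more can be done
None
```

I swapped the two coin blocks, using the pad to park the small one. The arm was still holding the cover plate over the pillars, the right way round, when I handed in at 32.8 s.

**Blocks:** The wrist camera measured the large block 0.6 mm from its place and the small block 0.1 mm from its place. Both stand upright.

**Cover:**
- **Height:** The underside is about 75.8 mm above the table, roughly 2.1 cm above the pillar tops.
- **Level and still:** The plate is tilted about 1–2 mrad, and the joints were practically still (under 0.002 rad/s).
- **Alignment:** The screw holes are off the threaded holes by about 0.7 mm at hole 2 (wrist camera) and about 1.5 and 0.6 mm at holes 0 and 1 (scene camera). The allowance is 5 mm.

**Checks that were weak or disagreed:**
- The two-view height of the bar was unreliable (71 and 35 mm at its two ends). I relied on the 45 mm in the text, which matched the bar's apparent length to 1–2 mm.
- The two-view heights of the coin tops were 43 mm for the large block and 40 mm for the small one, which was partly hidden in one view. The nominal height is 45 mm.
- At the end the arm hid most of the board in the top view. Holes 0 and 1 were therefore checked only by the coarser scene camera and the arm's own position.

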